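# Refit the slicer's slide bar and reset its tripped starter

## Task

The meat slicer has been stripped for cleaning: fit its slide bar again. Start its square end a good part of the way down the sloping bore along the near edge of the tray, let go, take it farther back, by the knob, and push it fully home, collar against the casting, without forcing it. Only then reset the tripped starter lever: pull it fully off, towards you, and throw it fully on, away from you; leave the other things on the table where they are.

Things in the scene. Friction and masses are not known exactly. Their poses are not given: they have to be found in the camera images.
- slide_bar: The slide bar: plain square steel bar, 20 x 20 mm, with a collar and black ball knob at its tail, 204 mm overall, 0.25 to 0.45 kg, lying on the table on ball and far end (axis dips 3 degrees to the tip). Origin: on its axis at the collar's front (seating) face; +x to the tip, y and z square to the flats. It balances about 60 mm ahead of the origin.
- bar_tip (a point): Centre of the tip of the slide bar, 160 mm ahead of the bar's origin. The last 7 mm taper from 20 to 15 mm square. Let go with only its front in the bore, the bar sags about 3 degrees in the hole's play, knob low, and binds if it is pushed askew: lift the knob into line with the bore first.
- bar_knob (a point): Centre of the ball knob, 40 mm across, 24 mm behind the bar's origin. Between knob and shaft sits the collar, 30 mm across and 6 mm thick. The ball is too round to carry the bar by: the bar swings down in the fingers. Once the bar is in the bore it can be pushed by the knob.
- slicer: The meat slicer, fixed on the table: cast base 330 x 430 mm, 70 mm high; sloping tray with pusher to the robot's right, gauge plate and round blade in the middle, all below 320 mm. Origin: 15 mm right of the middle of its base, on the table; x away from the robot, y to its left, z up.
- bore: Square bore for the slide bar: through upper lug, pusher hub and lower lug in one line along the near edge of the tray. Origin: centre of its mouth in the outer face of the upper lug (46 x 46 mm), 240 mm above the table. +x points down the bore, to the robot's left and 30 degrees below level; +z square to the tray, up, leaning left; +y level, towards the robot's side.
- bore_mouth (a point): Same point as the origin of bore. The hole is 22.5 mm square, sides parallel to bore y and z, 2 mm chamfer. The first 60 mm are free; from there a nylon drag bush goes ahead of the tip with a steady 8 N or so of resistance and stays where left. The collar seats on the lug at 160 mm. Tray: 23 mm below the axis, from 3 mm inside the face on; nothing stands outside the face.
- lever_tip (a point): Middle of the top end of the starter lever: a black paddle, 34 mm wide (slicer y), 14 mm thick, reaching 80 mm from its hinge. The hinge lies along the slicer's y, 100 mm above the table, in a grey housing (85 x 90 mm, top 111 mm above the table) at the left front of the slicer's base.
- lever (a joint): Angle of the starter lever (rad): 0 = fully off, leaning 0.5 rad towards the robot; 1.0 = fully on, leaning 0.5 rad away from it; about 0.5 = tripped, upright. It stays where it is left; moving it takes about 2 N at its tip; firm stops at both ends.
- plate: white dinner plate, 250 mm across, 22 mm high; leave it alone. Origin: centre of its underside.
- knife: boning knife lying flat, about 300 mm long, 30 mm wide, black handle; leave it alone. Origin: underside, between handle and blade.
- bottle_a: squeeze bottle, 64 mm across, 190 mm high, amber sauce; leave it alone. Origin: centre of its underside.
- bottle_b: squeeze bottle, 64 mm across, 190 mm high, dark sauce; leave it alone. Origin: centre of its underside.
- bowls: stack of four white bowls, 128 mm across, 81 mm high; leave it alone. Origin: centre of its underside.
- tongs: steel tongs lying flat, 230 mm long; leave it alone. Origin: underside of its joint end.
There are look-alikes about, which are no part of the job. What is shaped like the slide_bar but orange or turquoise is not meant.

How it is judged:
By the outcome, as a careful person would: the job done as asked, in the order asked, and still so for the second after the job is handed in, with the robot touching nothing.
It also fails if it takes over 72 s, if anything falls off the work surface, if the arm or the gripper's body presses on something with over 40 N, if the wrist force passes 120 N, or if a joint passes its speed limit or range.

## Robot

A 6-joint arm with a two-finger parallel gripper is mounted at the origin on the work surface. World frame = base frame: x ahead of the robot, y to its left, z up, the work surface at z = 0. Lengths are in m, angles in degrees, forces in N, time in s.
With the tool pointing down it reaches from about 0.3 to 0.75 m from the base axis. Payload 8.5 kg.
Tool frame: the origin (TCP) lies midway between the tips of the shut fingers; the grasp point (between the pads) lies 19 mm behind it (env.tcp_to_grasp is the z of the grasp point in the tool frame, in m); z points along the fingers, y is the line along which they close (so a half turn about z gives the same grasp; the last joint's range is limited). The gripper opens to 85 mm and grips with 20 to 120 N. Pads are 22 mm wide; open, the fingers measure 114 mm over their backs; the gripper's body (76 mm by 85 mm) begins 54 mm behind the grasp point. The pads swing forward as they close: fully open they stand 13 mm farther back than shut.
Start: joints at [-80.346, 21.807, 74.336, -0, 83.858, -12.336], TCP at [0.206, -0.51, 0.207] pointing down, gripper open.
Joint ranges: [-178.18, 178.18], [-50.72, 133.34], [12.68, 142.11], [-81.47, 261.47], [9.98, 163.14], [-165.26, 165.26]. Speed limits (degrees/s): [136.94, 136.94, 180, 180, 180, 180].

## Interface

Orientations are given as a 3x3 rotation matrix whose columns are the frame's x, y, z axes.
In Python, from rig import env, imaging, job, models gives the robot as it stands. The module is installed in compiled form; this text tells all that it offers.
- The arm moves only by the tool jog_arm, never from a script. Its argument "plan" is text: rows parted by semicolons, each of 7 numbers parted by spaces: the turn, a rotation vector about the tool's x, y, z in degrees, then the shift along the tool's x, y, z in cm, then the closure in counts, from 0 (fully open) to 255 (shut). In form: rx ry rz x y z claw; .... A call has 1 to 10 rows; each row shifts and turns the commanded pose from where the row before left it, along the tool's axes as they then stand; what a row does not reach is not made up. A row lasts 1/12 s, in which the tool goes at most 41.7 mm and 7.16 degrees, less where a joint would pass 70% of its speed; a pose out of reach is approached as far as the arm can. A call with a gripper value outside its range is refused whole. The fingers move at their own pace and stop on an object; "grip_force" is the grip in N (left out, the last holds). Time passes only in rows, so rows that do not move let the fingers close. It gives the time, the measured TCP pose, the force, the opening and the grip force at its end, in the units of the state.
- env.observe(): the state, without advancing time (a new reading comes with each control period).
- imaging.get_image(name): name is "side" or "top" or "wrist"; returns a dict with "pixels" (480x640x3 uint8, red, green, blue), "depth" (480x640 float32, m along the optical axis (not along the pixel's ray), 0 where there is no reading), "fov_y" (degrees; the focal length in pixels is half the picture's height over the tangent of half this angle, whatever the lens; pixels are square), "cx", "cy" (the principal point, pixels), "world_from_camera" (4x4, takes a point from camera to world coordinates). Camera axes: x right, y down, z forward; pixel columns grow to the right and rows downward; lengths in m; the calibration is good to about 2 mm. A picture is of the moment at which its call begins.
- job.close_job(): hands the job in; it is judged then, once.
Trained networks look in the newest picture that a camera, given by its name, has taken for a name from the list of things; names that differ only in an ending like _2 or _b are one class to them, and where a whole thing is asked for, a point or a joint stands for the part that bears it (a point fixed in the world has none). Each returns a list of dicts, best first, with "confidence" (0 to 1); they miss things now and then, are a little off and sometimes report something else, mostly with a low value. They report only what shows in the picture. A call takes as long as a camera call. They do not tell look-alikes from the thing itself.
- models.outline_of(camera, query): "region" (480x640 bool, what is visible of it) and "bbox" ([centre column, centre row, width, height] in pixels, round what is visible of it).
- models.tip_of(camera, query): "at" ([column, row] in pixels: a listed point, or the origin of a listed thing).
The state is a dict: "time_s": time; "q": joint angles; "qvel": joint speeds; "joint_efforts": joint torques, N m; "position": TCP position; "tool_rot": TCP orientation; "ft_force": force on the tool from outside, world axes, zero at the start; "wrist_torque": the same for the moment, N m; "grip_width": finger opening in m; "gripper_force": force on a finger pad.
Only numpy, scipy, OpenCV 4.12 (cv2) and the standard library are available. Lean on these libraries where they do the work, as an engineer would, in place of code of your own. Each camera call takes 0.05 s, during which the arm holds its last target. There are 200 camera calls.

## Working session

There is one attempt and no reset: what is moved stays moved. The work goes in short steps, Python scripts to look and compute and a tool call to move; the robot and the scene stay as the last step left them, time stands still between calls to the robot, and variables do not carry over. Pictures are saved under pics/ and viewed, at most 10 in all, crops included, and the job is handed in when it is done.

Besides the shell and the picture viewer there is one more tool, called after "Emit:" as a command line: name --argument value ..., lists and objects as JSON in quotes. jog_arm: Moves the arm, as the interface text tells. Its arguments: {"type":"object","properties":{"plan":{"type":"string"},"grip_force":{"type":"number"}},"required":["plan"]}

```bash
mkdir -p pics; cat > h.py <<'E'
import numpy as np, cv2
from rig import env, imaging, job, models
def cam(n):
    return imaging.get_image(n)
def save(im,fn,crop=None,s=1):
    p=im["pixels"][:,:,::-1]
    if crop: c0,r0,c1,r1=crop; p=p[r0:r1,c0:c1]
    cv2.imwrite(fn,cv2.resize(p,None,fx=s,fy=s,interpolation=cv2.INTER_CUBIC))
def pts(im):
    f=240/np.tan(np.radians(im["fov_y"])/2); d=im["depth"]
    v,u=np.mgrid[0:480,0:640]
    P=np.stack([(u-im["cx"])/f*d,(v-im["cy"])/f*d,d],-1)
    T=im["world_from_camera"]; return P@T[:3,:3].T+T[:3,3]
def proj(im,p):
    T=np.linalg.inv(im["world_from_camera"]); c=T[:3,:3]@p+T[:3,3]
    f=240/np.tan(np.radians(im["fov_y"])/2); return c[0]/c[2]*f+im["cx"],c[1]/c[2]*f+im["cy"]
def st():
    o=env.observe(); 
    for k in("time_s","q","position","tool_rot","ft_force","grip_width"): print(k,np.round(o[k],4).tolist())
E
python3 - <<'E'
from h import *
st(); print(env.tcp_to_grasp)
ims={n:cam(n) for n in("side","top")}
for n,im in ims.items():
    save(im,f"pics/{n}0.png"); P=pts(im)
    print(n,im["world_from_camera"][:3,3],im["fov_y"])
    for q in("slide_bar","bar_tip","bar_knob","bore_mouth","lever_tip","slicer"):
        for r in models.tip_of(n,q)[:3]:
            c,w=map(int,np.round(r["at"])); print(n,q,round(r["confidence"],2),c,w,np.round(P[min(max(w,0),479),min(max(c,0),639)],3))
E
```

```text
time_s 0.0
q [-80.3461, 21.8414, 74.3858, -0.0013, 83.8566, -12.3358]
position [0.2059, -0.5097, 0.2064]
tool_rot [[0.9272, 0.3744, -0.0003], [0.3744, -0.9272, 0.0014], [0.0003, -0.0014, -1.0]]
ft_force [0.1251, 0.2617, 0.6485]
grip_width 0.0853
-0.0187
side [-0.00668374 -1.17303528  1.45537597] 42.33099061720259
side slide_bar 0.82 347 334 [ 0.48  -0.32   0.018]
side slide_bar 0.75 415 459 [ 0.451 -0.713  0.034]
side bar_tip 0.96 315 298 [ 0.458 -0.163  0.014]
side bar_tip 0.62 385 406 [ 0.462 -0.557  0.02 ]
side bar_knob 0.67 422 468 [ 0.452 -0.74   0.039]
side bar_knob 0.65 356 336 [ 0.493 -0.347  0.035]
side bar_knob 0.52 314 384 [ 0.333 -0.411  0.006]
side bore_mouth 0.85 312 231 [ 0.488 -0.094  0.218]
side lever_tip 0.38 266 164 [0.503 0.273 0.179]
side slicer 0.74 329 226 [ 0.545 -0.084  0.202]
top [ 0.41324002 -0.07688801  2.00210352] 44.73232440117113
top slide_bar 0.86 397 248 [ 0.479 -0.307  0.029]
top slide_bar 0.84 274 297 [0.319 0.109 0.035]
top slide_bar 0.78 515 254 [ 0.455 -0.709  0.018]
top bar_tip 0.86 467 253 [ 0.461 -0.551 -0.003]
top bar_tip 0.83 228 311 [ 0.271  0.27  -0.001]
top bar_tip 0.68 352 252 [ 0.468 -0.156 -0.004]
top bar_knob 0.89 522 252 [ 0.461 -0.725  0.042]
top bar_knob 0.84 278 294 [0.329 0.096 0.039]
top bar_knob 0.83 404 244 [ 0.492 -0.33   0.041]
top bore_mouth 0.68 450 271 [ 0.4   -0.487  0.017]
top bore_mouth 0.67 339 244 [ 0.487 -0.108  0.22 ]
top lever_tip 0.63 221 242 [0.499 0.261 0.176]
```

View pics/side0.png

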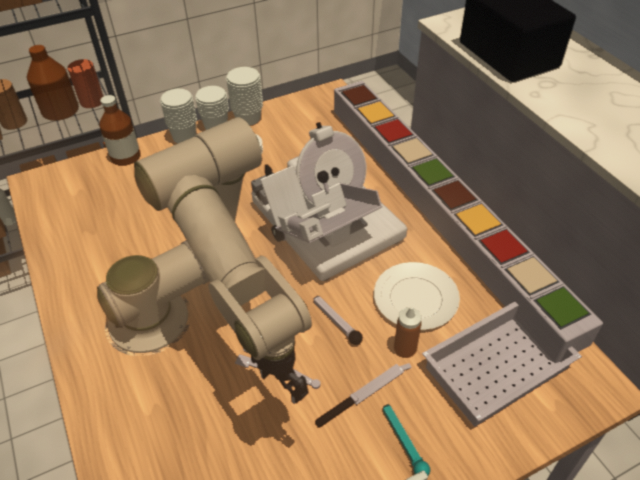

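View pics/top0.png

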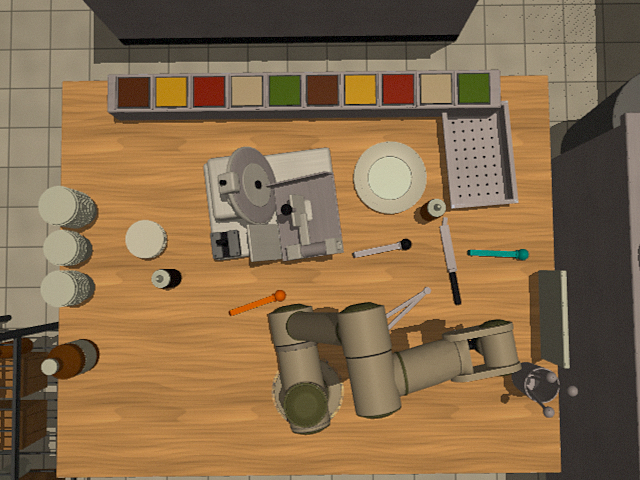

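The side view shows the grey bar with a black knob, tip (315,298) and knob (356,337). Its look-alikes are turquoise at (388,408)-(422,468) and orange at top (230,312)-(280,295). In the top view the grey bar runs (355,255)-(405,244) with its tip towards the slicer, and turquoise sits at (470-522,254). I choose the grey one. The bore's upper lug is at about side (312,231) / top (339,244), and the lever is at about top (225,242).

```bash
python3 - <<'E'
from h import *
im=cam("top"); P=pts(im); si=cam("side"); Q=pts(si)
A=im["pixels"][190:310,190:430,::-1]; B=si["pixels"][150:350,230:410,::-1]
cv2.imwrite("pics/c1.png",np.vstack([cv2.resize(A,(600,300),interpolation=cv2.INTER_CUBIC),np.hstack([cv2.resize(B,(270,300),interpolation=cv2.INTER_CUBIC),np.zeros((300,330,3),np.uint8)])]))
for nm,n,C in(("top","top",P),("side","side",Q)):
    for r in models.outline_of(n,"slide_bar")[:3]:
        m=r["region"]; X=C[m]; X=X[(X[:,2]>0.004)&(X[:,2]<.06)]
        c=X.mean(0); u,s,v=np.linalg.svd(X-c); d=v[0]*np.sign(v[0][1]); t=(X-c)@d
        print(n,r["confidence"],r["bbox"],c.round(3),d.round(3),"ends",(c+d*t.min()).round(3),(c+d*t.max()).round(3))
        hi=X[X[:,2]>.034]; print(" ball-ish",hi.mean(0).round(4),len(hi))
# pts near lug
for C in(P,Q):
    m=(abs(C[...,0]-.48)<.05)&(C[...,1]>-.16)&(C[...,1]<-.05)&(C[...,2]>.2)&(C[...,2]<.3)
    X=C[m]; print(len(X),X.min(0).round(3),X.max(0).round(3))
E
```

```text
top 0.87 [381.6, 247.9, 58.9, 16.7] [ 0.479 -0.264  0.026] [-0.197  0.977 -0.086] ends [ 0.497 -0.352  0.034] [ 0.458 -0.162  0.017]
 ball-ish [ 0.4906 -0.3259  0.0379] 64
top 0.85 [501.0, 253.6, 62.6, 9.2] [ 0.457 -0.658  0.026] [ 0.056  0.995 -0.083] ends [ 0.452 -0.748  0.033] [ 0.463 -0.55   0.016]
 ball-ish [ 0.4541 -0.7185  0.0383] 65
top 0.63 [256.0, 301.4, 52.8, 23.2] [0.3   0.159 0.027] [-0.326  0.942 -0.084] ends [0.33  0.073 0.035] [0.264 0.263 0.018]
 ball-ish [0.3204 0.1022 0.0384] 61
side 0.95 [338.9, 319.5, 51.1, 47.3] [ 0.479 -0.274  0.024] [-0.182  0.98  -0.082] ends [ 0.495 -0.362  0.032] [ 0.457 -0.157  0.014]
 ball-ish [ 0.4926 -0.3412  0.0376] 70
side 0.59 [407.4, 441.4, 47.5, 70.6] [ 0.458 -0.661  0.025] [ 0.052  0.995 -0.088] ends [ 0.453 -0.754  0.033] [ 0.464 -0.549  0.015]
 ball-ish [ 0.4549 -0.7343  0.0374] 106
422 [ 0.456 -0.12   0.2  ] [ 0.528 -0.052  0.272]
494 [ 0.457 -0.128  0.2  ] [ 0.53  -0.051  0.262]
```

View pics/c1.png

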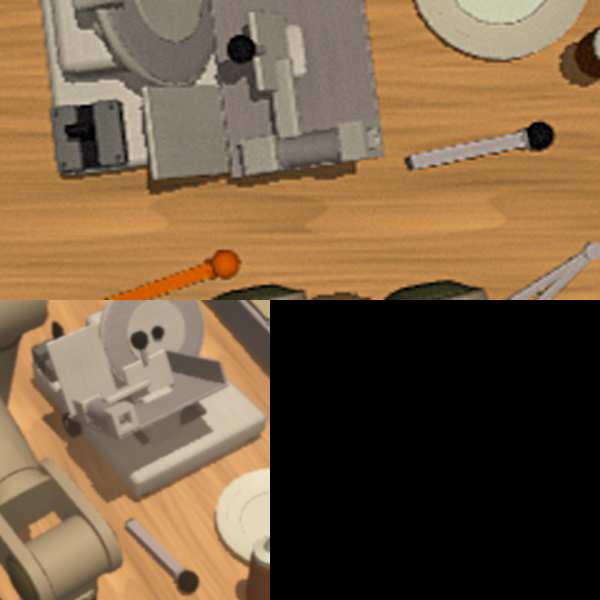

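The crop confirms the choice: a grey bar with its tip at crop (410,162), i.e. top (354,255), and its knob at (539,136). The lug with the square mouth is at top (339,246) and opens towards the bar. The slicer is yawed by about 8°.

```bash
cat >> h.py <<'E'
from scipy.spatial.transform import Rotation as Ro
def plan(R1,p1,N=10,R0=None,p0=None,claw=0):
    o=env.observe()
    R0=np.array(o["tool_rot"]) if R0 is None else R0; p0=np.array(o["position"]) if p0 is None else p0
    w=Ro.from_matrix(R0.T@R1).as_rotvec(); d=(p1-p0)/N
    print("total deg",np.degrees(w).round(2),"cm tool0",(R0.T@(p1-p0)*100).round(2))
    for k in range(N):
        s=(R0@Ro.from_rotvec(w*(k+.5)/N).as_matrix()).T@d*100
        print(*np.degrees(w/N).round(2),*s.round(2),claw,end="; ")
    print()
def frame(x,zhint):
    x=x/np.linalg.norm(x); z=zhint-x*(x@zhint); z/=np.linalg.norm(z); return np.stack([x,np.cross(z,x),z],1)
E
python3 - <<'E'
from h import *
im=cam("top"); P=pts(im)
# tray patch: top px cols 305-330 rows 190-225
X=P[185:232,312:334].reshape(-1,3)
for i in range(6):
    c=X.mean(0); n=np.linalg.svd(X-c)[2][2]; n*=np.sign(n[2]); r=(X-c)@n; X=X[abs(r)<max(.003,1.5*np.std(r))]
print("tray",c.round(3),n.round(4),len(X),"yaw",np.degrees(np.arctan2(n[1],n[0])))
y=np.cross(n,[0,0,1]);y/=np.linalg.norm(y)
x=np.cross(y,n); print("bore x",x,"y",y)
if x[1]<0:x,y=-x,-y
m0=np.array([.485,-.12,.24])
L=(P.reshape(-1,3)-m0)@np.stack([x,y,n],1)
sel=(abs(L[:,0]-.05)<.13)&(abs(L[:,1])<.05)&(L[:,2]>-.05)
S=L[sel]
for a in np.arange(-.05,.18,.01):
    q=S[(S[:,0]>=a)&(S[:,0]<a+.01)]
    if len(q): print(round(a,2),len(q),q[:,1:].min(0).round(3),q[:,1:].max(0).round(3))
d=np.array([-.19,.98,0]);R1=frame(d,np.array([0,0,-1.]))
plan(R1,np.array([.478,-.26,.20]),14)
E
```

```text
tray [ 0.602 -0.058  0.193] [-0.0629  0.513   0.8561] 500 yaw 96.98773550705373
bore x [ 0.10415166 -0.84975089  0.51679382] y [ 0.99257222  0.12165688 -0.        ]
0.0 39 [-0.021 -0.012] [0.022 0.033]
0.01 134 [-0.05  -0.025] [0.023 0.038]
0.02 80 [-0.05  -0.022] [0.023 0.037]
0.03 59 [-0.05  -0.022] [0.023 0.039]
0.04 56 [-0.048 -0.022] [0.023 0.034]
0.05 57 [-0.05  -0.023] [0.023 0.034]
0.06 54 [-0.047 -0.025] [0.017 0.031]
0.07 65 [-0.049 -0.024] [0.021 0.032]
0.08 64 [-0.05  -0.023] [0.023 0.036]
0.09 60 [-0.049 -0.022] [0.021 0.031]
0.1 106 [-0.05  -0.023] [0.023 0.036]
0.11 85 [-0.05  -0.024] [0.022 0.036]
0.12 85 [-0.048 -0.025] [0.02  0.037]
0.13 53 [-0.048 -0.023] [0.023 0.043]
0.14 62 [-0.027 -0.018] [0.023 0.039]
0.15 40 [-0.042 -0.01 ] [0.023 0.042]
0.16 59 [-0.049 -0.02 ] [0.023 0.039]
0.17 58 [-0.05  -0.018] [0.023 0.039]
total deg [ -0.     0.   -78.98] cm tool0 [ 34.59 -12.99   0.7 ]
-0.0 0.0 -5.64 2.51 -0.81 0.05 0; -0.0 0.0 -5.64 2.58 -0.55 0.05 0; -0.0 0.0 -5.64 2.62 -0.3 0.05 0; -0.0 0.0 -5.64 2.64 -0.04 0.05 0; -0.0 0.0 -5.64 2.63 0.22 0.05 0; -0.0 0.0 -5.64 2.6 0.48 0.05 0; -0.0 0.0 -5.64 2.54 0.73 0.05 0; -0.0 0.0 -5.64 2.45 0.98 0.05 0; -0.0 0.0 -5.64 2.34 1.21 0.05 0; -0.0 0.0 -5.64 2.21 1.44 0.05 0; -0.0 0.0 -5.64 2.06 1.65 0.05 0; -0.0 0.0 -5.64 1.89 1.84 0.05 0; -0.0 0.0 -5.64 1.7 2.02 0.05 0; -0.0 0.0 -5.64 1.49 2.18 0.05 0;
```

Emit:
jog_arm --plan "0 0 -5.64 2.5 -0.8 0 0; 0 0 -5.64 2.6 -0.55 0 0; 0 0 -5.64 2.6 -0.3 0 0; 0 0 -5.64 2.65 0 0 0; 0 0 -5.64 2.65 0.2 0 0; 0 0 -5.64 2.6 0.5 0 0; 0 0 -5.64 2.55 0.7 0 0"

```text
time_s: 1.53
position: [0.3491, -0.3908, 0.2071]
tool_rot: [[0.473, 0.881, 0.0], [0.881, -0.473, -0.0], [-0.0, 0.0, -1.0]]
ft_force: [0.2, -0.1, 0.1]
grip_width: 0.0854
gripper_force: 0.0
```

Emit:
jog_arm --plan "0 0 -5.64 2.45 1 0 0; 0 0 -5.64 2.35 1.2 0 0; 0 0 -5.64 2.2 1.45 0 0; 0 0 -5.64 2.05 1.65 0 0; 0 0 -5.64 1.9 1.85 0 0; 0 0 -5.64 1.7 2 0 0; 0 0 -5.64 1.5 2.2 0 0; 0 0 0 0 0 0 0; 0 0 0 0 0 0 0"

```text
time_s: 2.28
position: [0.491, -0.273, 0.2068]
tool_rot: [[-0.191, 0.982, -0.0], [0.982, 0.191, 0.0], [0.0, -0.0, -1.0]]
ft_force: [-0.5, -0.0, -0.1]
grip_width: 0.0855
gripper_force: 0.0
```

```bash
python3 - <<'E'
from h import *
st(); im=cam("wrist"); save(im,"pics/w1.png"); P=pts(im); print(im["world_from_camera"].round(3),im["fov_y"])
for q in("slide_bar","bar_tip","bar_knob","bore_mouth"):
    for r in models.tip_of("wrist",q)[:2]:
        c,w=map(int,np.round(r["at"])); print(q,round(r["confidence"],2),c,w,np.round(P[min(max(w,0),479),min(max(c,0),639)],4))
for r in models.outline_of("wrist","slide_bar")[:1]:
    X=P[r["region"]]; X=X[(X[:,2]>0.006)&(X[:,2]<.06)]; np.save("bar.npy",X)
    c=X.mean(0); v=np.linalg.svd(X-c)[2]; d=v[0]*np.sign(v[0][1]); t=(X-c)@d
    print(len(X),c.round(4),d.round(4),(c+d*t.min()).round(4),(c+d*t.max()).round(4))
E
```

```text
time_s 2.2833
q [-41.1407, 23.0187, 72.4215, -0.0087, 84.574, -52.1536]
position [0.491, -0.273, 0.2068]
tool_rot [[-0.191, 0.9816, -0.0003], [0.9816, 0.191, 0.0], [0.0001, -0.0003, -1.0]]
ft_force [-0.5141, -0.0105, -0.138]
grip_width 0.0855
[[ 0.981  0.186  0.05   0.478]
 [ 0.193 -0.946 -0.26  -0.206]
 [-0.001  0.265 -0.964  0.373]
 [ 0.     0.     0.     1.   ]] 69.20857327810464
slide_bar 0.97 310 242 [ 0.4883 -0.3126  0.0277]
bar_tip 0.94 305 82 [ 0.4546 -0.1608  0.0188]
bar_knob 0.73 313 263 [ 0.4951 -0.3309  0.0381]
4165 [ 0.4768 -0.2588  0.0257] [-0.194   0.9778 -0.0788] [ 0.4953 -0.352   0.0332] [ 0.4566 -0.1569  0.0175]
```

View pics/w1.png

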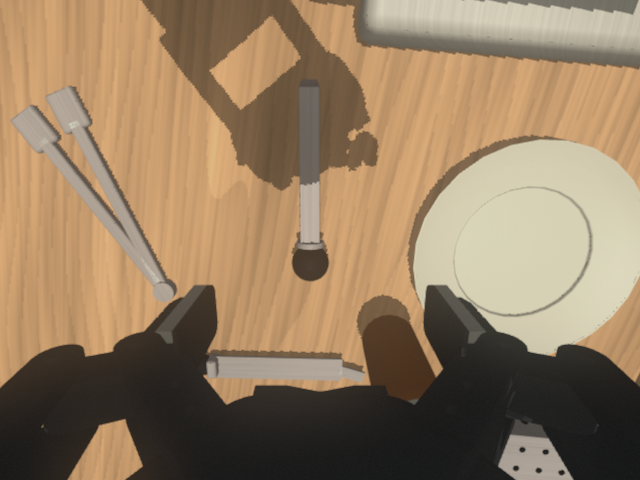

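The wrist view shows the bar upright in the picture, tip (308,82) and knob (310,262). The plate is well to the right (from column 415) and the tongs are to the left. The measured length and height fit the description.

```bash
python3 - <<'E'
from h import *
X=np.load("bar.npy")
S=X[(X[:,1]>-.29)&(X[:,1]<-.17)]
for a in np.arange(-.29,-.17,.02):
    q=S[(S[:,1]>=a)&(S[:,1]<a+.02)]; lo,hi=np.percentile(q[:,0],[3,97]); print(round(a+.01,3),round((lo+hi)/2,4),round(hi-lo,4),q[:,2].mean().round(4))
d=np.array([-.195,.98,-.052]);R1=frame(d,np.array([0,0,-1.]))
plan(R1,np.array([.477,-.2604,.004]),8)
E
```

```text
-0.28 0.4806 0.0184 0.0259
-0.26 0.4766 0.0186 0.0247
-0.24 0.4732 0.0186 0.0237
-0.22 0.469 0.0187 0.0226
-0.2 0.4647 0.018 0.0214
-0.18 0.4616 0.019 0.0203
total deg [-0.01 -2.98 -0.41] cm tool0 [ 1.62 -1.01 20.31]
-0.0 -0.37 -0.05 0.21 -0.13 2.54 0; -0.0 -0.37 -0.05 0.23 -0.13 2.54 0; -0.0 -0.37 -0.05 0.24 -0.13 2.53 0; -0.0 -0.37 -0.05 0.26 -0.13 2.53 0; -0.0 -0.37 -0.05 0.28 -0.13 2.53 0; -0.0 -0.37 -0.05 0.29 -0.13 2.53 0; -0.0 -0.37 -0.05 0.31 -0.13 2.53 0; -0.0 -0.37 -0.05 0.33 -0.12 2.53 0;
```

Emit:
jog_arm --plan "0 -1 0 0.6 -0.4 2.5 0; 0 -1 0 0.6 -0.4 3.5 0; 0 -1 0 0.6 -0.2 3.5 0; 0 0 0 0.4 0 3.5 0; 0 0 0 0.2 0 3 0; 0 0 0 0.1 0 2.4 0; 0 0 0 0 0 0.9 0; 0 0 0 0 0 0 0"

```text
time_s: 3.25
position: [0.4764, -0.2578, 0.012]
tool_rot: [[-0.189, 0.982, 0.007], [0.981, 0.189, -0.049], [-0.05, -0.002, -0.999]]
ft_force: [0.6, -0.3, 1.0]
grip_width: 0.0856
gripper_force: 0.0
```

```bash
python3 - <<'E'
from h import *
st()
d=np.array([-.19,.98,-.054]);R1=frame(d,np.array([0,0,-1.]))
plan(R1,np.array([.477,-.2604,.003]),1)
E
```

```text
time_s 3.25
q [-39.9429, 33.1016, 92.1585, -2.3842, 52.6412, -49.4258]
position [0.4764, -0.2578, 0.012]
tool_rot [[-0.1888, 0.982, 0.0072], [0.9808, 0.189, -0.0491], [-0.0496, -0.0023, -0.9988]]
ft_force [0.6053, -0.3008, 0.974]
grip_width 0.0856
total deg [-0.13 -0.25 -0.07] cm tool0 [-0.22  0.02  0.91]
-0.13 -0.25 -0.07 -0.22 0.01 0.91 0;
```

Emit:
jog_arm --plan "0 0 0 -0.2 0 0.85 0; 0 0 0 0 0 0 255; 0 0 0 0 0 0 255; 0 0 0 0 0 0 255; 0 0 0 0 0 0 255; 0 0 0 0 0 0 255; 0 0 0 0 0 0 255; 0 0 0 0 0 0 255; 0 0 0 0 0 0 255" --grip_force 60

```text
time_s: 4.0
position: [0.4778, -0.2603, 0.0052]
tool_rot: [[-0.19, 0.982, 0.01], [0.98, 0.19, -0.051], [-0.052, 0.0, -0.999]]
ft_force: [-0.3, -0.3, 0.0]
grip_width: 0.0001
gripper_force: 0.0
```

```bash
python3 - <<'E'
from h import *
im=cam("wrist"); save(im,"pics/w2.png"); P=pts(im)
for r in models.outline_of("wrist","slide_bar")[:1]:
    X=P[r["region"]]; X=X[(X[:,2]<.08)]
    print(len(X),r["confidence"],r["bbox"])
for n in ("top","side"):
    cam(n)
    for q in("bar_tip","bar_knob"): print(n,q,[(r["at"],round(r["confidence"],2)) for r in models.tip_of(n,q)[:3]])
st()
E
```

```text
11612 0.74 [318.5, 215.4, 54.7, 352.2]
top bar_tip [([468.1, 251.7], 0.6), ([230.6, 311.0], 0.52)]
top bar_knob [([279.6, 294.5], 0.76), ([521.6, 252.3], 0.71), ([345.0, 246.1], 0.64)]
side bar_tip [([203.9, 221.3], 0.96), ([314.6, 301.2], 0.79), ([385.1, 406.8], 0.57)]
side bar_knob [([421.0, 467.1], 0.8), ([356.0, 337.7], 0.79), ([243.5, 256.9], 0.61)]
time_s 4.4
q [-40.0566, 33.8157, 92.2648, -2.4102, 51.6172, -49.5493]
position [0.4778, -0.2603, 0.0051]
tool_rot [[-0.1897, 0.9818, 0.0098], [0.9804, 0.19, -0.0513], [-0.0523, -0.0001, -0.9986]]
ft_force [-0.0245, 0.344, -0.0478]
grip_width 0.0003
```

View pics/w2.png

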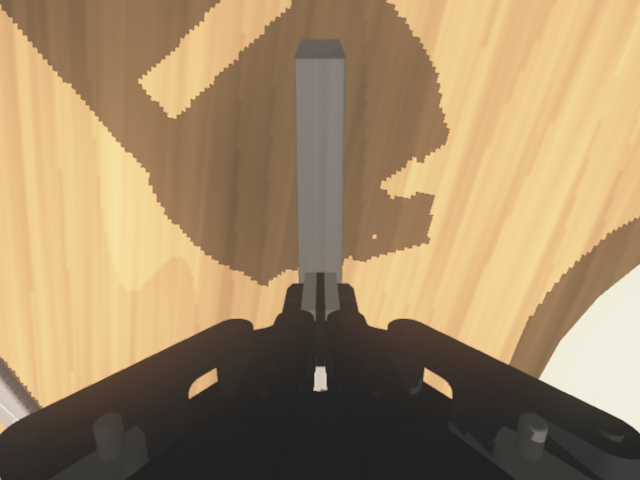

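```bash
python3 - <<'E'
from h import *
im=cam("wrist"); P=pts(im)
for (c,r) in [(320,60),(320,150),(320,250),(320,268),(308,277),(310,282),(310,300),(320,280),(320,300),(331,282),(331,300),(293,295),(345,295),(320,378),(312,360),(300,330)]: print(c,r,P[r,c].round(4),im["pixels"][r,c])
print(im["world_from_camera"].round(3))
s=cam("side"); save(s,"pics/s2.png",(280,270,400,360),5)
E
```

```text
320 60 [ 0.4594 -0.1647  0.0191] [132 125 118]
320 150 [ 0.4659 -0.1979  0.021 ] [131 125 118]
320 250 [ 0.4741 -0.2402  0.024 ] [128 120 112]
320 268 [ 0.4758 -0.2487  0.024 ] [128 119 110]
308 277 [ 0.4706 -0.248   0.0367] [105  99  90]
310 282 [ 0.4714 -0.2473  0.0424] [106 100  90]
310 300 [ 0.4718 -0.2467  0.0575] [106 100  90]
320 280 [ 0.4753 -0.2464  0.0407] [65 53 45]
320 300 [ 0.4752 -0.2456  0.0583] [63 51 44]
331 282 [ 0.4795 -0.2452  0.0433] [108 101  90]
331 300 [ 0.4792 -0.2455  0.0572] [106  99  89]
293 295 [ 0.4657 -0.2526  0.0454] [65 54 46]
345 295 [ 0.486  -0.2493  0.0443] [72 58 48]
320 378 [ 0.4868 -0.3054  0.0274] [210 198 184]
312 360 [ 0.4748 -0.2564  0.077 ] [45 41 39]
300 330 [ 0.469  -0.2446  0.0796] [56 48 43]
[[ 0.981  0.182  0.059  0.463]
 [ 0.192 -0.932 -0.309 -0.185]
 [-0.001  0.315 -0.949  0.168]
 [ 0.     0.     0.     1.   ]]
```

View pics/s2.png

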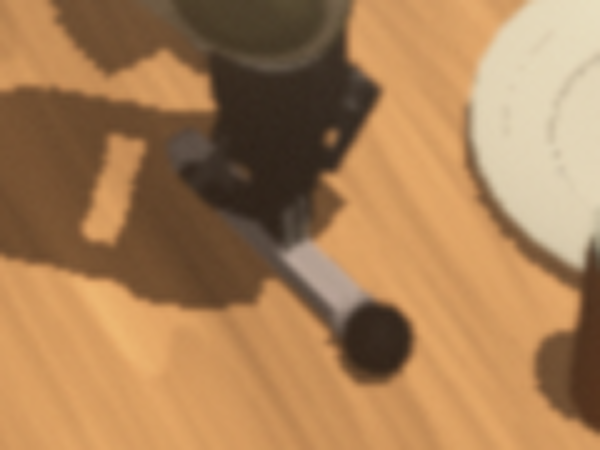

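Emit:
jog_arm --plan "0 0 0 0 0 -3 255; 0 0 0 0 0 -3 255; 0 0 0 0 0 0 255; 0 0 0 0 0 0 255"

```text
time_s: 4.83
position: [0.4778, -0.2576, 0.0664]
tool_rot: [[-0.19, 0.982, 0.012], [0.98, 0.19, -0.053], [-0.055, 0.002, -0.998]]
ft_force: [0.6, 0.5, -0.6]
grip_width: 0.0001
gripper_force: 0.0
```

```bash
python3 - <<'E'
from h import *
o=env.observe(); R=np.array(o["tool_rot"]);p=np.array(o["position"]); st()
for n in("wrist","side"):
    im=cam(n); L=(pts(im).reshape(-1,3)-p)@R
    s=L[(abs(L[:,0])<.03)&(abs(L[:,1])<.03)&(L[:,2]<.05)&(L[:,2]>-.08)]
    for a in np.arange(-.08,.05,.005):
        q=s[(s[:,2]>=a)&(s[:,2]<a+.005)]
        if len(q): print(n,round(a,3),len(q),q.min(0).round(3),q.max(0).round(3))
    if n=="wrist": save(im,"pics/w3.png",(160,60,480,480),1.4)
E
```

```text
time_s 4.8333
q [-39.8311, 28.5543, 89.1193, -2.1915, 59.831, -49.7236]
position [0.4778, -0.2576, 0.0664]
tool_rot [[-0.1897, 0.9818, 0.0125], [0.9803, 0.1901, -0.0535], [-0.0549, 0.0021, -0.9985]]
ft_force [0.5949, 0.4642, -0.6319]
grip_width 0.0001
wrist -0.08 2797 [-0.007 -0.03  -0.08 ] [ 0.015  0.03  -0.075]
wrist -0.075 2026 [-0.011 -0.03  -0.075] [ 0.015  0.03  -0.07 ]
wrist -0.07 995 [-0.01 -0.03 -0.07] [ 0.015  0.029 -0.065]
wrist -0.065 792 [-0.01  -0.017 -0.065] [ 0.014  0.018 -0.06 ]
wrist -0.06 285 [-0.01  -0.012 -0.06 ] [ 0.013  0.007 -0.055]
wrist -0.055 399 [ 0.007 -0.013 -0.055] [ 0.013  0.014 -0.05 ]
wrist -0.05 415 [ 0.007 -0.013 -0.05 ] [ 0.013  0.014 -0.045]
wrist -0.045 377 [ 0.007 -0.013 -0.045] [ 0.013  0.014 -0.04 ]
wrist -0.04 327 [ 0.007 -0.014 -0.04 ] [ 0.013  0.014 -0.035]
wrist -0.035 287 [ 0.007 -0.013 -0.035] [ 0.013  0.014 -0.03 ]
wrist -0.03 61 [ 0.012 -0.007 -0.03 ] [ 0.012  0.007 -0.027]
wrist 0.035 12 [-0.011 -0.007  0.04 ] [0.024 0.008 0.04 ]
wrist 0.04 2269 [-0.018 -0.011  0.04 ] [0.03  0.009 0.044]
side -0.08 40 [-0.018 -0.03  -0.08 ] [ 0.012  
[... 260 characters left out ...]
-0.055 12 [-0.012 -0.014 -0.054] [-0.001  0.013 -0.05 ]
side -0.05 12 [-0.014 -0.013 -0.05 ] [-0.003  0.014 -0.045]
side -0.045 10 [-0.013 -0.012 -0.045] [ 0.001  0.011 -0.04 ]
side -0.04 13 [-0.013 -0.015 -0.04 ] [ 0.006  0.016 -0.036]
side -0.035 12 [-0.012 -0.012 -0.035] [ 0.001  0.013 -0.03 ]
side -0.03 6 [-0.013 -0.006 -0.029] [-0.008  0.009 -0.025]
side -0.025 2 [-0.008 -0.006 -0.025] [-0.004 -0.002 -0.022]
side 0.025 1 [-0.013  0.003  0.03 ] [-0.013  0.003  0.03 ]
side 0.03 4 [-0.027 -0.004  0.033] [0.028 0.006 0.034]
side 0.035 26 [-0.029 -0.011  0.036] [0.028 0.009 0.04 ]
side 0.04 72 [-0.029 -0.01   0.04 ] [0.028 0.011 0.045]
side 0.045 41 [-0.029 -0.011  0.045] [0.029 0.014 0.05 ]
```

View pics/w3.png

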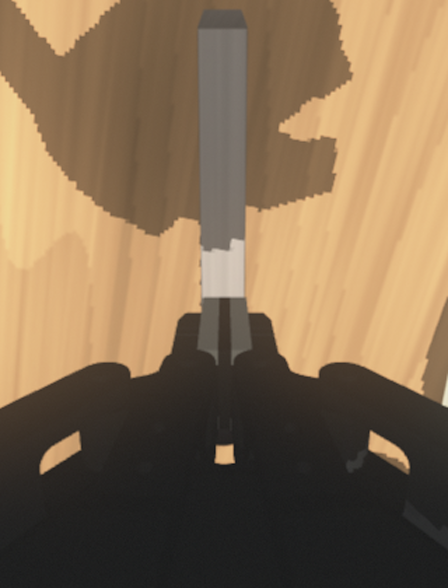

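The picture and depths show the shut fingers' real tips about 25 mm short of the reported TCP (tool z ≈ −0.025, in both cameras), so they closed above the bar without touching it. From here I'll use a tip at tool z −0.025 and a grasp point at −0.044.

Emit:
jog_arm --plan "0 0 0 0 0 0 0; 0 0 0 0 0 0 0; 0 0 0 0 0 0 0; 0 0 0 0 0 0 0; 0 0 0 0 0 0 0; 0 0 0 0 0 2.5 0; 0 0 0 0 0 2.5 0; 0 0 0 0 0 2 0; 0 0 0 0 0 1 0; 0 0 0 0 0 0 0"

```text
time_s: 5.77
position: [0.4771, -0.2608, -0.0167]
tool_rot: [[-0.19, 0.982, 0.007], [0.981, 0.19, -0.049], [-0.049, -0.002, -0.999]]
ft_force: [-1.1, 0.4, -0.9]
grip_width: 0.0854
gripper_force: 0.0
```

Emit:
jog_arm --plan "0 0 0 -0.1 0 0.3 0; 0 0 0 0 0 0 255; 0 0 0 0 0 0 255; 0 0 0 0 0 0 255; 0 0 0 0 0 0 255; 0 0 0 0 0 0 255; 0 0 0 0 0 0 255; 0 0 0 0 0 0 255" --grip_force 60

```text
time_s: 6.43
position: [0.4784, -0.2627, -0.0172]
tool_rot: [[-0.19, 0.982, 0.011], [0.98, 0.19, -0.052], [-0.053, 0.001, -0.999]]
ft_force: [-0.7, 1.0, 5.3]
grip_width: 0.0186
gripper_force: 60.4
```

```bash
python3 - <<'E'
from h import *
d={}
for n in("top","side"):
    im=cam(n); P=pts(im); d[n]=P
    for r in models.tip_of(n,"bore_mouth")[:2]: print(n,r)
    d[n+"px"]=im["pixels"]
    if n=="side": save(im,"pics/s4.png",(270,195,370,270),8); S=im
np.savez("scene.npz",**d)
for n in("top","side"):
    P=d[n]
    # base top plane edges for yaw: z~.07
    th=np.radians(7.); x=np.array([-np.sin(th)*np.cos(np.pi/6),np.cos(th)*np.cos(np.pi/6),-.5]); y=np.array([-np.cos(th),-np.sin(th),0]); z=np.cross(x,y)
    m0=np.array([.485,-.12,.24]); L=(P-m0)@np.stack([x,y,z],1)
    # near faces: max y per column strip
    A=[];
    for a in np.arange(-.005,.17,.005):
        q=L[(L[...,0]>=a)&(L[...,0]<a+.005)&(abs(L[...,1])<.035)&(L[...,2]>.0)&(L[...,2]<.03)]
        if len(q)>3: A.append((round(a,3),len(q),*np.percentile(q[:,1],[2,98]).round(4),*np.percentile(q[:,2],[10,50,95]).round(4)))
    print(n); [print(*map(float,a)) for a in A]
    # outer face
    q=L[(abs(L[...,0])<.025)&(abs(L[...,1])<.03)&(abs(L[...,2])<.025)]
    h=np.histogram(q[:,0],np.arange(-.025,.026,.0025)); print(dict(zip(h[1].round(4).tolist(),h[0].tolist())))
E
```

```text
top {'at': [337.4, 240.1], 'confidence': 0.77}
top
0.005 13.0 -0.0201 0.0181 0.0025 0.0135 0.0272
0.01 41.0 -0.0215 0.0211 0.0023 0.0223 0.0285
0.015 23.0 -0.0225 0.0231 0.0144 0.0256 0.0294
0.02 13.0 -0.0186 0.023 0.0234 0.0271 0.0292
0.025 20.0 -0.0197 0.0215 0.0225 0.0266 0.0292
0.03 13.0 -0.0218 0.0156 0.0249 0.0278 0.0298
0.035 14.0 -0.0184 0.0166 0.0239 0.0282 0.0293
0.04 14.0 -0.0221 0.0229 0.0234 0.0272 0.0294
0.045 12.0 -0.0198 0.0155 0.0215 0.0236 0.0258
0.05 15.0 -0.0173 0.0178 0.0168 0.0228 0.0281
0.055 14.0 -0.0179 0.0174 0.0155 0.0224 0.0256
0.06 21.0 -0.0154 0.0173 0.0143 0.0216 0.026
0.065 13.0 -0.0163 0.0163 0.0168 0.0213 0.0276
0.07 20.0 -0.0178 0.0183 0.0134 0.0206 0.028
0.075 18.0 -0.0173 0.019 0.0121 0.0201 0.027
0.08 14.0 -0.0152 0.0169 0.0154 0.021 0.0283
0.085 17.0 -0.0167 0.0167 0.0129 0.0241 0.0272
0.09 13.0 -0.0169 0.0128 0.0115 0.0205 0.0279
0.095 11.0 -0.0175 0.0027 0.0155 0.0229 0.027
0.1 9.0 -0.027 0.0054 0.0124 0.0216 0.0282
0.105 19.0 -0.0321 -0.0064 0.0141 0.0195 0.0255
0.11 12.0 -0.0323 -0.0085 0.0116 0.0209 0.0275
0.115 11.0 -0.0337 -0.0121 0.02 0.
[... 217 characters left out ...]
.0055 0.0207 0.0246 0.0292
0.145 6.0 -0.0222 -0.0065 0.0166 0.0236 0.0275
0.15 6.0 -0.0226 -0.005 0.0212 0.0249 0.027
0.155 5.0 -0.0205 -0.0018 0.0232 0.0274 0.0283
0.16 10.0 -0.0213 -0.0056 0.0205 0.0282 0.0298
0.165 5.0 -0.0121 0.0006 0.0251 0.0267 0.0289
{-0.025: 0, -0.0225: 0, -0.02: 0, -0.0175: 0, -0.015: 0, -0.0125: 0, -0.01: 0, -0.0075: 0, -0.005: 0, -0.0025: 0, -0.0: 0, 0.0025: 0, 0.005: 2, 0.0075: 21, 0.01: 33, 0.0125: 24, 0.015: 16, 0.0175: 10, 0.02: 10, 0.0225: 4}
side
{-0.025: 0, -0.0225: 0, -0.02: 0, -0.0175: 0, -0.015: 0, -0.0125: 0, -0.01: 0, -0.0075: 0, -0.005: 0, -0.0025: 0, -0.0: 0, 0.0025: 0, 0.005: 0, 0.0075: 0, 0.01: 0, 0.0125: 0, 0.015: 0, 0.0175: 0, 0.02: 0, 0.0225: 0}
```

View pics/s4.png

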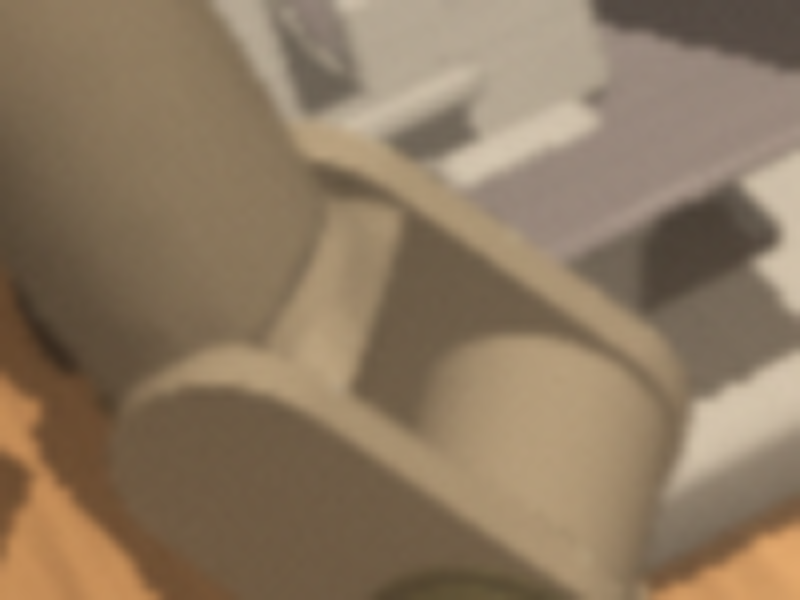

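The arm hides the lug from the side camera in this view. I'll lift the bar, swing clear and measure the lug.

Emit:
jog_arm --plan "0 0 0 0 0 -1 255; 0 0 0 0 0 -3 255; 0 0 0 -1 -1 -3.5 255; 0 0 0 -2 -2 -3 255; 0 0 0 -2.5 -3 -2 255; 0 0 0 -2.5 -3.2 -1 255; 0 0 0 -2.5 -3.2 0 255; 0 0 0 -2.5 -3.2 0 255; 0 0 0 -2.5 -3.2 0 255; 0 0 0 -1.5 -1.5 0 255"

```text
time_s: 7.47
position: [0.308, -0.4616, 0.1252]
tool_rot: [[-0.187, 0.982, 0.009], [0.981, 0.187, -0.052], [-0.053, -0.001, -0.999]]
ft_force: [0.7, -0.0, -3.0]
grip_width: 0.0186
gripper_force: 59.5
```

```bash
python3 - <<'E'
from h import *
st()
d={}
hh=.24
for n in("top","side"):
    im=cam(n); P=pts(im); d[n]=P; d[n+"px"]=im["pixels"]; d[n+"T"]=im["world_from_camera"]
    f=240/np.tan(np.radians(im["fov_y"])/2); T=im["world_from_camera"]; d[n+"k"]=[f,im["cx"],im["cy"]]
    for r in models.tip_of(n,"bore_mouth")[:2]:
        u,v=r["at"]; ray=T[:3,:3]@[(u-im["cx"])/f,(v-im["cy"])/f,1]; print(n,r,(T[:3,3]+ray*(hh-T[2,3])/ray[2]).round(4))
np.savez("scene.npz",**d)
s=d["sidepx"][205:265,285:345,::-1]; t=d["toppx"][205:265,300:360,::-1]
cv2.imwrite("pics/m.png",np.hstack([cv2.resize(s,(400,400),interpolation=cv2.INTER_CUBIC),cv2.resize(t,(400,400),interpolation=cv2.INTER_CUBIC)]))
P=d["side"]
th=np.radians(7.); x=np.array([-np.sin(th)*np.cos(np.pi/6),np.cos(th)*np.cos(np.pi/6),-.5]); y=np.array([-np.cos(th),-np.sin(th),0]); z=np.cross(x,y)
m0=np.array([.485,-.12,.24]); L=(P-m0)@np.stack([x,y,z],1)
q=L[(abs(L[...,0])<.03)&(abs(L[...,1])<.03)&(abs(L[...,2])<.03)]
h=np.histogram(q[:,0],np.arange(-.025,.031,.0025)); print(dict(zip(h[1].round(4).tolist(),h[0].tolist())))
E
```

```text
time_s 7.4667
q [-68.1936, 25.2105, 83.37, -0.6694, 68.469, -78.7551]
position [0.308, -0.4616, 0.1252]
tool_rot [[-0.187, 0.9823, 0.009], [0.981, 0.1872, -0.0518], [-0.0526, -0.0008, -0.9986]]
ft_force [0.6538, -0.0205, -3.0415]
grip_width 0.0186
top {'at': [337.8, 244.0], 'confidence': 0.97} [ 0.4863 -0.1039  0.24  ]
side {'at': [311.0, 231.0], 'confidence': 0.79} [ 0.4767 -0.1115  0.24  ]
{-0.025: 0, -0.0225: 0, -0.02: 0, -0.0175: 0, -0.015: 0, -0.0125: 0, -0.01: 0, -0.0075: 0, -0.005: 0, -0.0025: 0, -0.0: 2, 0.0025: 19, 0.005: 32, 0.0075: 63, 0.01: 57, 0.0125: 63, 0.015: 32, 0.0175: 22, 0.02: 16, 0.0225: 17, 0.025: 14, 0.0275: 14}
```

View pics/m.png

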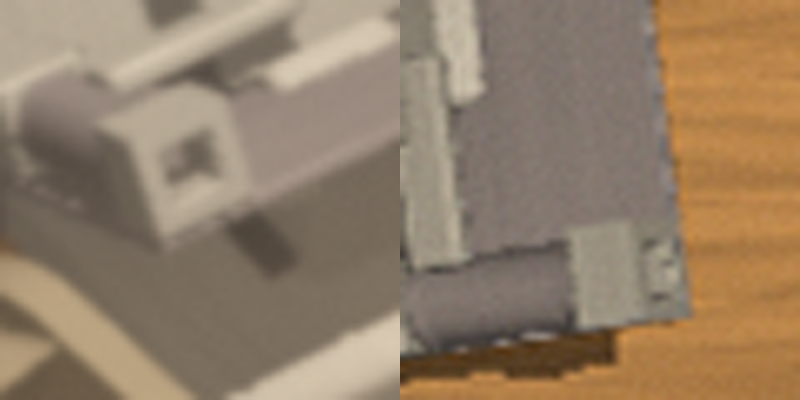

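The side panel (left) shows the lug's outer face with the hole centred at about pixel (313.4,229.0). In the top panel the hole is at about (339,245.2).

```bash
python3 - <<'E'
from h import *
d=np.load("scene.npz")
C=[]
for n,(u,v) in(("side",(313.4,229.2)),("top",(339,245.2))):
    f,cx,cy=d[n+"k"];T=d[n+"T"]; r=T[:3,:3]@[(u-cx)/f,(v-cy)/f,1]; C.append((T[:3,3],r/np.linalg.norm(r)))
    print(n,(T[:3,3]+r*(.24-T[2,3])/r[2]).round(4))
A=sum(np.eye(3)-np.outer(r,r) for c,r in C); b=sum((np.eye(3)-np.outer(r,r))@c for c,r in C); print("tri",np.linalg.solve(A,b).round(4))
# yaw from top of base / tray: plane fit w/ both cams
from scipy.optimize import least_squares
for n in("top","side"):
    P=d[n]
    for lab,(lo,hi) in {"base":(.06,.08)}.items():
        q=P[(P[...,2]>lo)&(P[...,2]<hi)&(P[...,0]>.4)&(P[...,0]<.85)&(abs(P[...,1])<.3)]
        r=cv2.minAreaRect((q[:,:2]*1000).astype(np.float32)); print(n,lab,len(q),q[:,2].mean(),r)
    # tray plane
    g=P[(P[...,0]>.54)&(P[...,0]<.66)&(P[...,1]>-.12)&(P[...,1]<.0)&(P[...,2]>.1)&(P[...,2]<.26)]
    best=None;rng=np.random.default_rng(0)
    for i in range(300):
        a=g[rng.choice(len(g),3)]; nn=np.cross(a[1]-a[0],a[2]-a[0]); l=np.linalg.norm(nn)
        if l<1e-6: continue
        nn/=l; k=abs((g-a[0])@nn)<.003
        if best is None or k.sum()>best.sum(): best=k
    g2=g[best]; c=g2.mean(0); nn=np.linalg.svd(g2-c)[2][2]; nn*=np.sign(nn[2]); print(n,"tray",len(g2),c.round(4),nn.round(4),"slope",np.degrees(np.arccos(nn[2])),"yaw",np.degrees(np.arctan2(-nn[0],nn[1])), "axis height err: point on axis plane", (c+nn*.023).round(4))
    # lug outer face
    th=np.radians(7.5); x=np.array([-np.sin(th)*np.cos(np.pi/6),np.cos(th)*np.cos(np.pi/6),-.5]); y=np.array([-np.cos(th),-np.sin(th),0]); z=np.cross(x,y)
    m0=np.array([.483,-.113,.24]); L=(P-m0)@np.stack([x,y,z],1)
    k=(abs(L[...,0])<.012)&(abs(L[...,1])<.03)&(abs(L[...,2])<.03)&((abs(L[...,1])>.013)|(abs(L[...,2])>.013))
    q=L[k]; print("face",len(q),np.percentile(q,[5,25,50,75,95],axis=0).round(4).tolist())
E
```

```text
side [ 0.4854 -0.1084  0.24  ]
top [ 0.4827 -0.1075  0.24  ]
tri [ 0.484  -0.108   0.2401]
top base 2145 0.06941914110777767 ((636.014404296875, 117.41546630859375), (254.05526733398438, 507.2852783203125), 58.972496032714844)
top tray 643 [ 0.5967 -0.0581  0.1931] [-0.0605  0.4818  0.8742] slope 29.050102494405117 yaw 7.160335355680176 axis height err: point on axis plane [ 0.5953 -0.047   0.2132]
face 107 [[0.0015, -0.0229, -0.0215], [0.0036, -0.0164, -0.013], [0.0056, 0.0005, 0.0131], [0.0078, 0.0134, 0.0241], [0.0099, 0.0203, 0.0274]]
side base 2959 0.06909478104207073 ((622.8900146484375, 99.91348266601562), (355.86944580078125, 427.1506652832031), 6.569255352020264)
side tray 543 [ 0.5995 -0.062   0.1935] [-0.0524  0.4842  0.8734] slope 29.144278232579367 yaw 6.172846314233893 axis height err: point on axis plane [ 0.5983 -0.0509  0.2135]
face 237 [[-0.002, -0.0243, -0.0259], [0.002, -0.017, -0.0178], [0.0044, -0.0024, -0.001], [0.0075, 0.0142, 0.0167], [0.0103, 0.0206, 0.0244]]
```

```bash
python3 - <<'E'
from h import *
o=env.observe(); R=np.array(o["tool_rot"]);p=np.array(o["position"])
for n in("wrist","top","side"):
    im=cam(n); L=(pts(im)-p)@R
    k=(L[...,0]>.015)&(L[...,0]<.13)&(abs(L[...,1])<.016)&(L[...,2]>-.075)&(L[...,2]<-.02)
    q=L[k]; print(n,len(q),q[:,0].max() if len(q) else None)
    if len(q)<20: continue
    if n=="wrist":
        for a in np.arange(.015,.12,.01):
            s=q[(q[:,0]>=a)&(q[:,0]<a+.01)]
            if len(s)>5: print(round(a+.005,3),len(s),np.percentile(s[:,1],[2,98]).round(4),np.median(s[:,2]).round(4))
    else: print(np.percentile(q,[2,50,98],axis=0).round(4).tolist())
    for r in models.tip_of(n,"bar_tip")[:1]:
        u,v=map(int,np.round(r["at"])); print(" tip",r,L[v,u].round(4))
    for r in models.tip_of(n,"bar_knob")[:2]:
        u,v=map(int,np.round(r["at"])); print(" knob",r,L[v,u].round(4))
E
```

```text
wrist 14727 0.10596519913817092
0.02 1280 [-0.0096  0.0096] -0.0419
0.03 1363 [-0.0095  0.0096] -0.0418
0.04 1433 [-0.0094  0.0095] -0.0418
0.05 1525 [-0.0095  0.0096] -0.0417
0.06 1621 [-0.0095  0.0094] -0.0417
0.07 1734 [-0.0096  0.0096] -0.0417
0.08 1875 [-0.0096  0.0095] -0.0417
0.09 1979 [-0.0095  0.0095] -0.0417
0.1 1841 [-0.0092  0.0092] -0.041
0.11 76 [-0.0072  0.0072] -0.039
 tip {'at': [316.3, 26.1], 'confidence': 0.83} [ 0.1028 -0.0012 -0.0392]
top 18 0.04099990586167975
side 117 0.10358259506152198
[[0.0347, -0.0085, -0.047], [0.0838, -0.0045, -0.0397], [0.1005, 0.0108, -0.0267]]
 tip {'at': [385.6, 406.0], 'confidence': 0.89} [-0.1189  0.1339  0.1157]
 knob {'at': [335.1, 392.1], 'confidence': 0.95} [-0.0875 -0.0005 -0.049 ]
 knob {'at': [421.5, 470.0], 'confidence': 0.93} [-0.3007  0.0831  0.1037]
```

The bar sits square in the hand: its axis is at tool z −0.0317 and y 0, and its tip is at tool x 0.1056.

```bash
cat >> h.py <<'E'
th=np.radians(6.8); sl=np.radians(30)
bx=np.array([-np.sin(th)*np.cos(sl),np.cos(th)*np.cos(sl),-np.sin(sl)]); by=np.array([-np.cos(th),-np.sin(th),0]); bz=np.cross(bx,by)
BR=np.stack([bx,-by,-bz],1); M=np.array([.484,-.108,.240]); TIP=np.array([.1056,0,-.0317])
def tcp(D,dy=0,dz=0): return M+D*bx+dy*by+dz*bz-BR@TIP
def inbore():
    o=env.observe(); R=np.array(o["tool_rot"]);p=np.array(o["position"]); t=p+R@TIP
    print("tip in bore mm",(np.stack([bx,by,bz])@(t-M)*1000).round(2),"bar dir err deg (by,bz)",np.degrees([by@R[:,0],bz@R[:,0]]).round(2),"F bore",(np.stack([bx,by,bz])@o["ft_force"]).round(1),"t",round(o["time_s"],2))
E
python3 - <<'E'
from h import *
print(tcp(-.05),BR.round(3)); plan(BR,tcp(-.05),10,claw=255)
E
```

```text
[ 0.50183206 -0.25754413  0.29034699] [[-0.103  0.993  0.059]
 [ 0.86   0.118 -0.496]
 [-0.5   -0.    -0.866]]
total deg [  1.21 -27.     4.08] cm tool0 [ 15.22  22.51 -17.37]
0.12 -2.7 0.41 1.49 2.24 -1.77 255; 0.12 -2.7 0.41 1.42 2.23 -1.85 255; 0.12 -2.7 0.41 1.35 2.22 -1.92 255; 0.12 -2.7 0.41 1.27 2.2 -1.98 255; 0.12 -2.7 0.41 1.19 2.19 -2.05 255; 0.12 -2.7 0.41 1.11 2.18 -2.11 255; 0.12 -2.7 0.41 1.02 2.16 -2.16 255; 0.12 -2.7 0.41 0.94 2.15 -2.21 255; 0.12 -2.7 0.41 0.85 2.14 -2.26 255; 0.12 -2.7 0.41 0.75 2.13 -2.3 255;
```

Emit:
jog_arm --plan "0.12 -2.7 0.41 1.5 2.2 -1.8 255; 0.12 -2.7 0.41 1.4 2.2 -1.85 255; 0.12 -2.7 0.41 1.35 2.2 -1.9 255; 0.12 -2.7 0.41 1.25 2.2 -2 255; 0.12 -2.7 0.41 1.2 2.2 -2.05 255; 0.12 -2.7 0.41 1.1 2.2 -2.1 255; 0.12 -2.7 0.41 1 2.15 -2.15 255; 0.12 -2.7 0.41 0.95 2.15 -2.2 255; 0.12 -2.7 0.41 0.85 2.15 -2.25 255; 0.12 -2.7 0.41 0.75 2.1 -2.3 255"

```text
time_s: 8.85
position: [0.5012, -0.2603, 0.2953]
tool_rot: [[-0.101, 0.993, 0.06], [0.859, 0.117, -0.498], [-0.502, 0.001, -0.865]]
ft_force: [1.4, -0.3, -3.2]
grip_width: 0.0186
gripper_force: 59.6
```

```bash
python3 - <<'E'
from h import *
im=cam("wrist"); cam("wrist"); st(); inbore(); plan(BR,tcp(-.03),2,claw=255)
o=env.observe(); R=np.array(o["tool_rot"]);p=np.array(o["position"])
L=(pts(im)-p)@R; k=(L[...,0]>.015)&(L[...,0]<.13)&(abs(L[...,1])<.016)&(L[...,2]>-.075)&(L[...,2]<-.02); q=L[k]
print(np.percentile(q,[2,50,98],axis=0).round(4).tolist())
Pw=pts(im); B=(Pw-M)@np.stack([bx,by,bz],1)
# lug as seen by the wrist camera
k=(B[...,0]>.006)&(B[...,0]<.03)&(abs(B[...,1])<.035)&(abs(B[...,2]-.023)<.012); s=B[k]; print("lug top",len(s),np.percentile(s,[2,50,98],axis=0).round(4).tolist() if len(s) else "")
for r in models.tip_of("wrist","bore_mouth")[:2]:
    u,v=map(int,np.round(r["at"])); print(r,B[v,u].round(4))
E
```

```text
time_s 8.95
q [-27.2823, 14.6971, 76.3667, -25.6671, 72.3914, -29.9969]
position [0.5034, -0.2583, 0.2965]
tool_rot [[-0.1041, 0.9924, 0.0654], [0.8583, 0.1229, -0.4983], [-0.5025, 0.0043, -0.8646]]
ft_force [0.0456, -0.2301, -3.2355]
grip_width 0.0185
tip in bore mm [-53.83  -1.11   4.53] bar dir err deg (by,bz) [ 0.1  -0.17] F bore [ 1.4 -0.  -2.9] t 8.95
total deg [0.34 0.17 0.1 ] cm tool0 [ 2.39 -0.15  0.48]
0.17 0.08 0.05 1.2 -0.07 0.24 255; 0.17 0.08 0.05 1.2 -0.07 0.24 255; 
[[0.0174, -0.0114, -0.0418], [0.0654, -0.0018, -0.0405], [0.1028, 0.0076, -0.0385]]
lug top 0
```

Emit:
jog_arm --plan "0.34 0.17 0.1 1 -0.1 0.3 255; 0 0 0 1 -0.05 0.2 255; 0 0 0 1 0 0 255; 0 0 0 0.9 0 0 255; 0 0 0 0 0 0 255; 0 0 0 0 0 0 255"

```text
time_s: 9.5
position: [0.4952, -0.231, 0.2703]
tool_rot: [[-0.1, 0.994, 0.052], [0.862, 0.113, -0.495], [-0.497, -0.004, -0.867]]
ft_force: [0.4, -0.6, -2.2]
grip_width: 0.0188
gripper_force: 59.8
```

```bash
python3 - <<'E'
from h import *
inbore(); d={}
for n in("top","side","wrist"):
    im=cam(n); B=(pts(im)-M)@np.stack([bx,by,bz],1)
    print(n,[(r["at"],round(r["confidence"],2)) for r in models.tip_of(n,"bore_mouth")[:2]],[(r["at"],round(r["confidence"],2)) for r in models.tip_of(n,"bar_tip")[:3]], "mouth px",proj(im,M))
    # bar & lug in one picture: bar strip
    for a,b in((-.06,-.04),(-.04,-.02),(-.02,-.008),(-.003,.003),(.004,.015),(.015,.025),(.025,.04)):
        k=(B[...,0]>a)&(B[...,0]<b)&(abs(B[...,1])<.035)&(B[...,2]>-.03)&(B[...,2]<.035); s=B[k]
        if len(s)>5: print("  ",a,len(s),np.percentile(s[:,1],[3,97]).round(4),np.percentile(s[:,2],[3,50,90]).round(4))
    if n!="wrist": d[n]=im["pixels"]
u=d["side"][200:260,285:345,::-1]; t=d["top"][210:270,305:365,::-1]
cv2.imwrite("pics/n.png",np.hstack([cv2.resize(u,(400,400),interpolation=cv2.INTER_CUBIC),cv2.resize(t,(400,400),interpolation=cv2.INTER_CUBIC)]))
E
```

```text
tip in bore mm [-16.57   2.92  -3.45] bar dir err deg (by,bz) [-0.15  0.17] F bore [ 0.5 -0.3 -2.3] t 9.5
top [] [([230.8, 312.0], 0.63), ([468.0, 252.3], 0.59), ([277.4, 203.3], 0.56)] mouth px (np.float64(339.1726314414002), np.float64(244.7616668435113))
side [([309.5, 230.5], 0.9)] [([318.9, 228.7], 0.96), ([389.5, 404.4], 0.94), ([207.9, 225.6], 0.66)] mouth px (np.float64(312.8626960943281), np.float64(229.2850169913794))
   -0.06 23 [0.0081 0.0128] [-0.0125 -0.0045  0.004 ]
   -0.04 14 [0.0082 0.012 ] [-0.0113  0.0002  0.0058]
   -0.003 73 [-0.0208  0.0233] [-0.0276 -0.0023  0.0192]
   0.004 50 [-0.0227  0.0238] [-0.0233  0.0018  0.0218]
   0.015 32 [-0.008   0.0231] [-0.0255 -0.0055  0.021 ]
   0.025 34 [-0.0124  0.0226] [-0.0283 -0.0031  0.0204]
wrist [] [([318.8, 25.0], 0.86), ([280.0, 265.1], 0.58)] mouth px (np.float64(327.7361716383246), np.float64(-38.34834408325577))
   -0.06 3554 [-0.0066  0.012 ] [0.0058 0.0071 0.0079]
   -0.04 3910 [-0.0066  0.0119] [0.0055 0.007  0.0079]
   -0.02 445 [-0.0049  0.0103] [0.0037 0.0051 0.006 ]
```

Emit:
jog_arm --plan "0 0 0 0 0.19 -0.24 255; 0 0 0 0 0 0 255; 0 0 0 0 0 0 255; 0 0 0 0 0 0 255"

```text
time_s: 10.28
position: [0.4972, -0.2297, 0.2726]
tool_rot: [[-0.1, 0.994, 0.053], [0.862, 0.113, -0.495], [-0.498, -0.004, -0.867]]
ft_force: [0.8, 0.1, -2.4]
grip_width: 0.0185
gripper_force: 59.7
```

```bash
python3 - <<'E'
from h import *
inbore()
E
```

```text
tip in bore mm [-16.84   0.74  -0.96] bar dir err deg (by,bz) [-0.18  0.16] F bore [ 1.2 -0.8 -2.1] t 10.28
```

View pics/n.png

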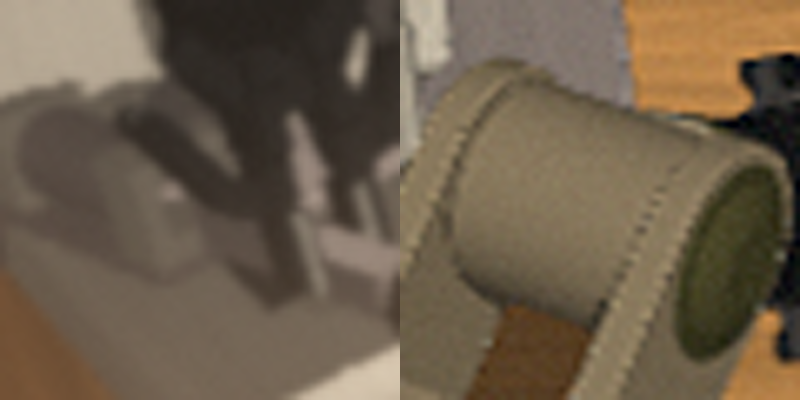

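The left panel shows the bar (near (330,240)) heading for the lug, with the fingers in front of the mouth. The top view is blocked by the wrist, so I'll go on by pose and force.

Emit:
jog_arm --plan "0 0 0 1 0 0 255; 0 0 0 0.8 0 0 255; 0 0 0 0.6 0 0 255; 0 0 0 0 0 0 255"

```text
time_s: 10.62
position: [0.4944, -0.2076, 0.2597]
tool_rot: [[-0.101, 0.993, 0.052], [0.862, 0.114, -0.494], [-0.497, -0.005, -0.868]]
ft_force: [0.2, 1.4, -2.8]
grip_width: 0.0185
gripper_force: 59.7
```

```bash
python3 - <<'E'
from h import *
inbore()
E
```

```text
tip in bore mm [ 8.87  1.1  -0.92] bar dir err deg (by,bz) [-0.08  0.22] F bore [ 2.6 -0.4 -1.7] t 10.62
```

Tip is about 9 mm in without resistance, so I'll continue.

Emit:
jog_arm --plan "0 0 0 0.8 0 0 255; 0 0 0 0.8 0 0 255; 0 0 0 0 0 0 255"

```text
time_s: 10.87
position: [0.4928, -0.194, 0.2517]
tool_rot: [[-0.101, 0.994, 0.052], [0.862, 0.113, -0.494], [-0.497, -0.005, -0.868]]
ft_force: [0.4, -0.7, -2.5]
grip_width: 0.0187
gripper_force: 59.7
```

```bash
python3 - <<'E'
from h import *
inbore()
E
```

```text
tip in bore mm [24.8   1.04 -0.94] bar dir err deg (by,bz) [-0.11  0.22] F bore [ 0.6 -0.3 -2.6] t 10.87
```

Emit:
jog_arm --plan "0 0 0 0.8 0 0 255; 0 0 0 0.8 0 0 255; 0 0 0 0.7 0 0 255; 0 0 0 0.7 0 0 255; 0 0 0 0 0 0 255"

```text
time_s: 11.28
position: [0.4899, -0.1682, 0.2369]
tool_rot: [[-0.101, 0.994, 0.052], [0.862, 0.113, -0.494], [-0.497, -0.005, -0.868]]
ft_force: [0.6, -0.7, -3.8]
grip_width: 0.0186
gripper_force: 59.7
```

```bash
python3 - <<'E'
from h import *
inbore()
E
```

```text
tip in bore mm [54.67  0.9  -0.84] bar dir err deg (by,bz) [-0.1   0.21] F bore [ 1.2 -0.5 -3.6] t 11.28
```

Emit:
jog_arm --plan "0 0 0 0.7 0 0 255; 0 0 0 0.7 0 0 255; 0 0 0 0.7 0 0 255; 0 0 0 0.6 0 0 255; 0 0 0 0 0 0 255"

```text
time_s: 11.7
position: [0.4878, -0.1461, 0.2246]
tool_rot: [[-0.099, 0.994, 0.054], [0.861, 0.113, -0.496], [-0.499, -0.003, -0.866]]
ft_force: [0.3, -2.2, -1.6]
grip_width: 0.0188
gripper_force: 59.7
```

```bash
python3 - <<'E'
from h import *
inbore()
o=env.observe(); R=np.array(o["tool_rot"]);p=np.array(o["position"])
im=cam("wrist"); L=(pts(im)-p)@R
k=(L[...,0]>.015)&(L[...,0]<.06)&(abs(L[...,1])<.03)&(L[...,2]>-.08)&(L[...,2]<-.0); q=L[k]
for a in np.arange(.015,.06,.005):
    s=q[(q[:,0]>=a)&(q[:,0]<a+.005)]
    if len(s)>5: print(round(a,3),len(s),np.percentile(s[:,1],[2,98]).round(4),np.percentile(s[:,2],[3,50,97]).round(4))
E
```

```text
tip in bore mm [80.06  0.26 -0.66] bar dir err deg (by,bz) [-0.18  0.05] F bore [-1.1 -0.1 -2.5] t 11.7
0.015 674 [-0.0156  0.0167] [-0.0695 -0.0424 -0.0413]
0.02 192 [-0.0093  0.0097] [-0.0434 -0.0425 -0.0413]
0.025 1327 [-0.0222  0.0218] [-0.0562 -0.0552 -0.054 ]
0.03 1917 [-0.0223  0.0219] [-0.0563 -0.0552 -0.0541]
0.035 2002 [-0.0222  0.0219] [-0.0563 -0.0552 -0.0541]
0.04 2051 [-0.0224  0.0218] [-0.0564 -0.0552 -0.0541]
0.045 2142 [-0.0223  0.0218] [-0.0563 -0.0552 -0.054 ]
0.05 2188 [-0.0223  0.0218] [-0.0564 -0.0552 -0.0541]
0.055 2327 [-0.0223  0.0223] [-0.0564 -0.0552 -0.0539]
```

Emit:
jog_arm --plan "0 0 0 0 0 0 0; 0 0 0 0 0 0 0; 0 0 0 0 0 0 0; 0 0 0 0 0 0 0; 0 0 0 0 0 0 0; 0 0 0 0 0 0 0; 0 0 0 0 0 0 0"

```text
time_s: 12.33
position: [0.4875, -0.1462, 0.2244]
tool_rot: [[-0.1, 0.994, 0.053], [0.862, 0.112, -0.495], [-0.498, -0.004, -0.867]]
ft_force: [0.1, -0.2, 0.3]
grip_width: 0.0852
gripper_force: 0.0
```

```bash
python3 - <<'E'
from h import *
inbore(); o=env.observe(); R=np.array(o["tool_rot"]);p=np.array(o["position"]); print(o["grip_width"])
for n in("wrist","side"):
    im=cam(n); L=(pts(im)-p)@R
    for r in models.tip_of(n,"bar_knob")[:4]:
        u,v=map(int,np.round(r["at"])); print(n,r,L[v,u].round(4))
    k=(L[...,0]>-.12)&(L[...,0]<.03)&(abs(L[...,1])<.03)&(L[...,2]>-.06)&(L[...,2]<.03); q=L[k]
    for a in np.arange(-.12,.03,.01):
        s=q[(q[:,0]>=a)&(q[:,0]<a+.01)]
        if len(s)>5: print(round(a,3),len(s),np.percentile(s[:,1],[2,98]).round(4),np.percentile(s[:,2],[3,50,97]).round(4))
E
```

```text
tip in bore mm [80.13  0.5  -0.72] bar dir err deg (by,bz) [-0.18  0.16] F bore [-0.3 -0.1  0.2] t 12.33
0.08517219133116256
wrist {'at': [271.5, 365.6], 'confidence': 0.96} [-0.3851 -0.0968  0.4446]
-0.04 721 [-0.0094  0.0096] [-0.0399 -0.039  -0.0379]
-0.03 923 [-0.0092  0.0098] [-0.0404 -0.0393 -0.0382]
-0.02 993 [-0.0093  0.0096] [-0.0407 -0.0397 -0.0386]
-0.01 1030 [-0.0093  0.0097] [-0.041  -0.0399 -0.0388]
-0.0 1117 [-0.0094  0.0096] [-0.0414 -0.0403 -0.0393]
0.01 1188 [-0.0094  0.0096] [-0.0418 -0.0407 -0.0396]
0.02 1454 [-0.022   0.0221] [-0.0564 -0.0553 -0.0407]
side {'at': [418.7, 469.9], 'confidence': 0.68} [-0.4112 -0.1082  0.4573]
side {'at': [241.3, 255.7], 'confidence': 0.62} [ 0.3051 -0.1381  0.0509]
side {'at': [335.1, 237.8], 'confidence': 0.59} [-0.0987  0.0002 -0.032 ]
-0.11 20 [-0.0074  0.01  ] [-0.043  -0.0277 -0.0197]
-0.1 100 [-0.013   0.0161] [-0.0441 -0.0309 -0.0154]
-0.09 53 [-0.0181  0.0173] [-0.0465 -0.0357 -0.0105]
-0.08 11 [-0.0165  0.003 ] [-0.0463 -0.0395 -0.0161]
-0.07 13 [-0.0134  0.0058] [-0.0434 -0.0363 -0.0249]
-0.06 12 [-0.0109  0.0024] [-0.0412 -0.037  -0.0276]
-0.05 17 [-0.0099  0.01  ] [-0.0396 -0.0371 -0.0202]
-0.04 17 [-0.0097  0.0084] [-0.0409 -0.0366 -0.021 ]
-0.03 22 [-0.0096  0.0094] [-0.0407 -0.0358 -0.0202]
-0.02 18 [-0.0089  0.0101] [-0.0402 -0.0373 -0.023 ]
-0.01 22 [-0.01    0.0084] [-0.0408 -0.0379 -0.0212]
-0.0 19 [-0.0105  0.0103] [-0.0407 -0.036  -0.0215]
0.01 31 [-0.0222  0.0148] [-0.056  -0.0391 -0.0206]
0.02 165 [-0.0221  0.0245] [-0.0555 -0.0401 -0.0053]
```

```bash
python3 - <<'E'
from h import *
from scipy.optimize import least_squares
o=env.observe(); R=np.array(o["tool_rot"]);p=np.array(o["position"])
for n in("side","top"):
    im=cam(n); L=(pts(im)-p)@R
    k=(L[...,0]>-.125)&(L[...,0]<-.07)&(abs(L[...,1])<.03)&(L[...,2]>-.06)&(L[...,2]<.02)&(im["pixels"].sum(-1)<200); q=L[k]
    if len(q)<15: print(n,len(q)); continue
    f=least_squares(lambda c:np.linalg.norm(q-c,axis=1)-.02,[-.08,0,-.03],loss="soft_l1",f_scale=.002); print(n,len(q),f.x.round(4),f.cost, np.std(f.fun))
plan(BR,np.zeros(3),1)
E
```

```text
side 150 [-0.0805  0.0022 -0.027 ] 0.0003302490483397542 0.002669880051759549
top 121 [-0.0787  0.0003 -0.0277] 0.0002967716523120543 0.0028700313946232315
total deg [-0.37 -0.16 -0.18] cm tool0 [ 28.61 -46.71   9.67]
-0.37 -0.16 -0.18 28.7 -46.69 9.47 0;
```

Emit:
jog_arm --plan "0 0 0 -2 0 0 0; 0 0 0 -2.5 0 0 0; 0 0 0 -2.4 0 0 0; 0 0 0 -1 0 0.5 0; 0 0 0 0 0 0.9 0; 0 0 0 0 0 0.5 0; 0 0 0 0 0 0 0"

```text
time_s: 13.22
position: [0.4955, -0.2231, 0.2446]
tool_rot: [[-0.101, 0.994, 0.049], [0.863, 0.112, -0.493], [-0.495, -0.008, -0.869]]
ft_force: [-0.1, -0.1, -0.1]
grip_width: 0.0855
gripper_force: 0.0
```

```bash
python3 - <<'E'
from h import *
from scipy.optimize import least_squares
inbore(); o=env.observe(); R=np.array(o["tool_rot"]);p=np.array(o["position"])
for n in("side","wrist"):
    im=cam(n); L=(pts(im)-p)@R
    k=(L[...,0]>-.03)&(L[...,0]<.03)&(abs(L[...,1])<.03)&(L[...,2]>-.08)&(L[...,2]<.0)&(im["pixels"].sum(-1)<200); q=L[k]
    if len(q)<15: print(n,len(q)); continue
    f=least_squares(lambda c:np.linalg.norm(q-c,axis=1)-.02,[0,0,-.046],loss="soft_l1",f_scale=.002); print(n,len(q),f.x.round(4),np.std(f.fun))
E
```

```text
tip in bore mm [  3.     1.74 -21.59] bar dir err deg (by,bz) [-0.09  0.3 ] F bore [-0.   0.1 -0.1] t 13.22
side 159 [-0.0032  0.0027 -0.0479] 0.0025700441466955815
wrist 7265 [-0.0014  0.001  -0.0483] 0.00047457285993446693
```

Emit:
jog_arm --plan "0 0 0 -0.1 0.1 -0.1 0; 0 0 0 0 0 0 255; 0 0 0 0 0 0 255; 0 0 0 0 0 0 255; 0 0 0 0 0 0 255; 0 0 0 0 0 0 255; 0 0 0 0 0 0 255" --grip_force 60

```text
time_s: 13.9
position: [0.4975, -0.2237, 0.2488]
tool_rot: [[-0.1, 0.994, 0.053], [0.862, 0.113, -0.495], [-0.498, -0.004, -0.867]]
ft_force: [-0.7, 3.7, 3.1]
grip_width: 0.0373
gripper_force: 59.6
```

```bash
python3 - <<'E'
from h import *
from scipy.optimize import least_squares
inbore(); st(); o=env.observe(); R=np.array(o["tool_rot"]);p=np.array(o["position"])
im=cam("wrist"); L=(pts(im)-p)@R
k=(L[...,0]>-.03)&(L[...,0]<.03)&(abs(L[...,1])<.015)&(L[...,2]>-.08)&(L[...,2]<-.04)&(im["pixels"].sum(-1)<200); q=L[k]
f=least_squares(lambda c:np.linalg.norm(q-c,axis=1)-.02,[0,0,-.046],loss="soft_l1",f_scale=.002); print(len(q),f.x.round(4),np.std(f.fun))
k=(L[...,0]>.025)&(L[...,0]<.16)&(abs(L[...,1])<.03)&(L[...,2]>-.09)&(L[...,2]<-.03); q=L[k]
for a in np.arange(.025,.15,.01):
    s=q[(q[:,0]>=a)&(q[:,0]<a+.01)]
    if len(s)>5: print(round(a+.005,3),len(s),np.percentile(s[:,1],[2,50,98]).round(4),np.percentile(s[:,2],[3,50,97]).round(4))
E
```

```text
tip in bore mm [  0.27  -0.23 -18.63] bar dir err deg (by,bz) [-0.18  0.16] F bore [1.7 0.2 4.6] t 13.9
time_s 13.9
q [-23.7833, 15.5602, 83.0388, -27.7277, 67.9751, -22.8036]
position [0.4975, -0.2237, 0.2488]
tool_rot [[-0.0996, 0.9936, 0.0531], [0.8617, 0.1128, -0.4947], [-0.4976, -0.0035, -0.8674]]
ft_force [-0.6743, 3.7049, 3.1034]
grip_width 0.0373
6334 [ 0.0013  0.0001 -0.0447] 0.0004923385257669039
0.03 1873 [-0.0122  0.0002  0.0126] [-0.0574 -0.0559 -0.0441]
0.04 1745 [-0.0098 -0.0004  0.0092] [-0.0574 -0.0563 -0.0551]
0.05 1908 [-0.0099 -0.0004  0.0092] [-0.0578 -0.0567 -0.0555]
0.06 2065 [-0.0101 -0.0004  0.009 ] [-0.0582 -0.0571 -0.0558]
0.07 2253 [-0.0101 -0.0004  0.009 ] [-0.0586 -0.0574 -0.0562]
0.08 2463 [-0.0103 -0.0007  0.0088] [-0.0591 -0.0577 -0.0564]
0.09 2691 [-0.0103 -0.0007  0.0087] [-0.0594 -0.0581 -0.0568]
0.1 2727 [-0.0105 -0.001   0.0086] [-0.0598 -0.0585 -0.0571]
0.11 1758 [-0.0235 -0.0126  0.0216] [-0.0519 -0.0428 -0.031 ]
```

Emit:
jog_arm --plan "0 0 0 0 -0.05 -0.26 255; 0 0 0 0 0 -0.26 255; 0 0 0 0 0 0 255; 0 0 0 0 0 0 255" --grip_force 60

```text
time_s: 14.28
position: [0.4965, -0.2213, 0.2528]
tool_rot: [[-0.1, 0.994, 0.052], [0.862, 0.112, -0.495], [-0.497, -0.005, -0.868]]
ft_force: [0.3, 0.6, -2.1]
grip_width: 0.0373
gripper_force: 60.2
```

```bash
cat > chk.py <<'E'
from h import *
from scipy.optimize import least_squares
inbore(); o=env.observe(); R=np.array(o["tool_rot"]);p=np.array(o["position"]); print("w",o["grip_width"],o["gripper_force"])
im=cam("wrist"); L=(pts(im)-p)@R
k=(L[...,0]>-.03)&(L[...,0]<.03)&(abs(L[...,1])<.015)&(L[...,2]>-.08)&(L[...,2]<-.04)&(im["pixels"].sum(-1)<200); q=L[k]
f=least_squares(lambda c:np.linalg.norm(q-c,axis=1)-.02,[0,0,-.046],loss="soft_l1",f_scale=.002); b=p+R@f.x
print("ball tool",f.x.round(4),"bore mm",(np.stack([bx,by,bz])@(b-M)*1000).round(2))
B=(pts(im)-M)@np.stack([bx,by,bz],1); t=(B-np.stack([bx,by,bz])@(b-M))
k=(t[...,0]>.035)&(t[...,0]<.11)&(B[...,0]<-.004)&(abs(t[...,1])<.006)&(abs(t[...,2]-.01)<.008); q=B[k]
if len(q)>30:
    a=np.polyfit(q[:,0],q[:,2],1); print("bar slope deg vs bore",np.degrees(a[0]).round(2),"axis bz at face",((a[1]-.01)*1000).round(2),len(q))
k=(B[...,0]>.004)&(B[...,0]<.04)&(abs(B[...,1])<.03)&(abs(B[...,2]-.023)<.006); q=B[k]
if len(q)>30: print("lug top bz",np.median(q[:,2]).round(4),"by",np.percentile(q[:,1],[1,99]).mean().round(4),"x front",np.percentile(q[:,0],1).round(4))
k=(abs(B[...,0])<.005)&(abs(B[...,1])<.02)&(B[...,2]>-.02)&(B[...,2]<.022); print("near-face pts",k.sum())
E
python3 chk.py
```

```text
tip in bore mm [  0.34   0.46 -13.9 ] bar dir err deg (by,bz) [-0.17  0.17] F bore [ 1.5 -0.4 -1.6] t 14.28
w 0.03730312580378627 60.172516107559204
ball tool [ 0.0012  0.0001 -0.0447] bore mm [-104.07    0.57   -1.2 ]
bar slope deg vs bore -0.08 axis bz at face -1.21 8455
near-face pts 2995
```

Emit:
jog_arm --plan "0 0 0 0.4 0 -0.05 255; 0 0 0 0.6 0 0 255; 0 0 0 0.6 0 0 255; 0 0 0 0.6 0 0 255; 0 0 0 0 0 0 255"

```text
time_s: 14.75
position: [0.4945, -0.2024, 0.2428]
tool_rot: [[-0.1, 0.994, 0.053], [0.861, 0.113, -0.496], [-0.499, -0.004, -0.866]]
ft_force: [-0.5, -3.5, -1.1]
grip_width: 0.0379
gripper_force: 60.2
```

```bash
python3 chk.py
```

```text
tip in bore mm [ 21.89   0.24 -13.3 ] bar dir err deg (by,bz) [-0.17  0.05] F bore [-2.4  0.9 -2.7] t 14.75
w 0.03786820295773344 60.23468613624573
ball tool [ 0.0012  0.0001 -0.0447] bore mm [-82.51   0.32  -0.37]
bar slope deg vs bore -0.38 axis bz at face -0.75 5179
lug top bz 0.0228 by 0.0006 x front 0.0041
near-face pts 3349
```

Emit:
jog_arm --plan "0 0 0 0.6 0 0 255; 0 0 0 0.7 0 0 255; 0 0 0 0.7 0 0 255; 0 0 0 0.7 0 0 255; 0 0 0 0.7 0 0 255; 0 0 0 0.6 0 0 255; 0 0 0 0 0 0 255"

```text
time_s: 15.38
position: [0.4904, -0.1677, 0.2226]
tool_rot: [[-0.1, 0.994, 0.053], [0.861, 0.113, -0.496], [-0.498, -0.004, -0.867]]
ft_force: [0.2, -1.7, -1.2]
grip_width: 0.0379
gripper_force: 60.2
```

```bash
python3 chk.py
```

```text
tip in bore mm [ 62.24   0.17 -13.17] bar dir err deg (by,bz) [-0.15  0.11] F bore [-0.9  0.  -1.9] t 15.38
w 0.037887033375673826 60.247782468795776
ball tool [ 0.0012  0.0001 -0.0447] bore mm [-42.19   0.23  -0.35]
bar slope deg vs bore -2.41 axis bz at face -0.7 330
lug top bz 0.0228 by 0.0006 x front 0.0044
near-face pts 677
```

Emit:
jog_arm --plan "0 0 0 0.6 0 0 255; 0 0 0 0.5 0 0 255; 0 0 0 0.4 0 0 255; 0 0 0 0.2 0 0 255; 0 0 0 0 0 0 255"

```text
time_s: 15.85
position: [0.4889, -0.1535, 0.2145]
tool_rot: [[-0.099, 0.994, 0.053], [0.861, 0.112, -0.496], [-0.499, -0.004, -0.867]]
ft_force: [0.5, -5.0, -0.5]
grip_width: 0.0373
gripper_force: 60.3
```

```bash
python3 chk.py
```

```text
tip in bore mm [ 7.865e+01  1.000e-02 -1.310e+01] bar dir err deg (by,bz) [-0.18  0.09] F bore [-4.1  0.1 -3. ] t 15.85
w 0.03734642813671119 60.253774523735046
ball tool [ 0.0011  0.0001 -0.0447] bore mm [-25.83   0.11  -0.23]
lug top bz 0.0227 by 0.0005 x front 0.0044
near-face pts 536
```

Emit:
jog_arm --plan "0 0 0 0.15 0 0 255; 0 0 0 0.15 0 0 255; 0 0 0 0 0 0 255"

```text
time_s: 16.15
position: [0.4886, -0.1512, 0.2133]
tool_rot: [[-0.099, 0.994, 0.053], [0.861, 0.112, -0.496], [-0.499, -0.004, -0.867]]
ft_force: [-0.9, -6.3, 0.6]
grip_width: 0.0375
gripper_force: 60.2
```

```bash
python3 chk.py
```

```text
tip in bore mm [ 8.127e+01 -4.000e-02 -1.310e+01] bar dir err deg (by,bz) [-0.2   0.06] F bore [-5.6  1.6 -2.5] t 16.15
w 0.03751602140520265 60.24786651134491
ball tool [ 0.0012  0.0001 -0.0447] bore mm [-23.17   0.11  -0.2 ]
lug top bz 0.0227 by 0.0006 x front 0.0044
near-face pts 381
```

Emit:
jog_arm --plan "0 0 0 0.12 0 0 255; 0 0 0 0.12 0 0 255; 0 0 0 0 0 0 255"

```text
time_s: 16.45
position: [0.4886, -0.1512, 0.2133]
tool_rot: [[-0.098, 0.994, 0.053], [0.859, 0.112, -0.5], [-0.503, -0.004, -0.864]]
ft_force: [-1.4, -18.9, 4.4]
grip_width: 0.0374
gripper_force: 60.8
```

```bash
python3 chk.py
```

```text
tip in bore mm [ 81.42  -0.11 -13.54] bar dir err deg (by,bz) [-0.23 -0.2 ] F bore [-18.3   3.6  -5.5] t 16.45
w 0.03738942299464686 60.774237513542175
ball tool [ 0.001   0.0001 -0.0447] bore mm [-23.09   0.13  -0.17]
lug top bz 0.0227 by 0.0005 x front 0.0044
near-face pts 381
```

Firmly seated: the force rises to 18 N with no further travel, and the ball centre is 23 to 24 mm from the face. I'll release and withdraw.

Emit:
jog_arm --plan "0 0 0 -0.12 0 0 255; 0 0 0 0 0 0 0; 0 0 0 0 0 0 0; 0 0 0 0 0 0 0; 0 0 0 0 0 0 0; 0 0 0 0 0 0 0; 0 0 0 0 0 -2 0; 0 0 0 0 0 -3 0; 0 0 0 -1 0 -3.5 0; 0 0 0 -2 0 -3.5 0"

```text
time_s: 17.33
position: [0.4843, -0.1142, 0.3314]
tool_rot: [[-0.103, 0.993, 0.051], [0.862, 0.114, -0.493], [-0.496, -0.007, -0.868]]
ft_force: [1.3, 0.1, 0.4]
grip_width: 0.0852
gripper_force: 0.0
```

```bash
cat > knob.py <<'E'
from h import *
from scipy.optimize import least_squares
for n in("side","top","wrist"):
    im=cam(n); B=(pts(im)-M)@np.stack([bx,by,bz],1)
    k=(B[...,0]>-.06)&(B[...,0]<-.0)&(abs(B[...,1])<.03)&(B[...,2]>-.04)&(B[...,2]<.03)&(im["pixels"].sum(-1)<200); q=B[k]
    if len(q)<15: print(n,len(q)); continue
    f=least_squares(lambda c:np.linalg.norm(q-c,axis=1)-.02,[-.024,0,0],loss="soft_l1",f_scale=.002); print(n,len(q),f.x.round(4),np.std(f.fun).round(4))
    if n!="wrist": 
        P=pts(im)
        for r in models.tip_of(n,"lever_tip")[:2]:
            u,v=map(int,np.round(r["at"])); print(" lever",r,P[v,u].round(4))
        k=(P[...,0]>.42)&(P[...,0]<.62)&(P[...,1]>.2)&(P[...,1]<.34)&(P[...,2]>.1)&(P[...,2]<.25)&(im["pixels"].sum(-1)<150); q=P[k]
        for a in(.115,.125,.135,.145,.155,.165,.175,.185):
            s=q[abs(q[:,2]-a)<.005]
            if len(s)>2: print("  z",a,len(s),s[:,:2].min(0).round(3),s[:,:2].max(0).round(3))
st()
E
python3 knob.py
```

```text
side 149 [-0.0254 -0.002  -0.0017] 0.0028
 lever {'at': [267.7, 166.0], 'confidence': 0.55} [0.5032 0.2564 0.183 ]
  z 0.155 5 [0.494 0.248] [0.505 0.26 ]
  z 0.165 13 [0.496 0.242] [0.503 0.263]
  z 0.175 9 [0.497 0.241] [0.506 0.263]
  z 0.185 9 [0.495 0.24 ] [0.503 0.261]
top 129 [-0.0246 -0.0006 -0.0008] 0.0029
 lever {'at': [218.6, 240.3], 'confidence': 0.38} [0.5055 0.2671 0.1786]
  z 0.115 16 [0.45  0.214] [0.518 0.286]
  z 0.155 6 [0.494 0.246] [0.506 0.261]
  z 0.165 9 [0.493 0.244] [0.503 0.275]
  z 0.175 26 [0.493 0.245] [0.509 0.277]
  z 0.185 18 [0.496 0.247] [0.508 0.276]
wrist 2264 [-0.0232  0.0001 -0.0016] 0.0005
time_s 17.5833
q [-11.5811, 10.7092, 76.0478, -28.449, 84.2228, -17.4787]
position [0.4848, -0.1157, 0.3303]
tool_rot [[-0.1001, 0.9936, 0.0518], [0.8619, 0.1126, -0.4944], [-0.4971, -0.0049, -0.8677]]
ft_force [-0.678, -0.3022, -0.7911]
grip_width 0.0848
```

The knob stays at 24 mm from the face, so the bar is home. Next is the lever. I'll check for obstacles around it.

```bash
python3 - <<'E'
from h import *
d=np.load("scene.npz"); sx=np.array([np.cos(th),np.sin(th),0]); sy=np.array([-np.sin(th),np.cos(th),0])
H=np.array([.501,.260,0])
for n in("top","side"):
    P=d[n].reshape(-1,3); Q=np.stack([(P-H)@sx,(P-H)@sy,P[:,2]],1)
    print(n)
    for y0 in np.arange(-.12,.08,.02):
        row=[]
        for x0 in np.arange(-.1,.16,.02):
            s=Q[(Q[:,0]>=x0)&(Q[:,0]<x0+.02)&(Q[:,1]>=y0)&(Q[:,1]<y0+.02)&(Q[:,2]<.4)]
            row.append("%4d"%(s[:,2].max()*1000) if len(s) else "   .")
        print("%6.2f"%y0,*row)
r=frame(sy,np.array([0,0,-1.])); print(r.round(3))
plan(r,H+np.array([0,0,.30])+sx*.03+sy*.005,14,claw=255)
E
```

```text
top
 -0.12    8  240  240  237  234  238  235  223  230  236  235  232  237
 -0.10    8  244  240  243  244  241  238  233  252  257  261  304  316
 -0.08   14   11   74   81   77   79   82   82  255  263  274  305  311
 -0.06   13   10  117  119  118  117  117   81  165  172  266  303  315
 -0.04   10   11  115  119  123  121  119   84  164  172  185  287  294
 -0.02   11    7  121  121  187  183  114   79  161  169  171  168  167
  0.00    9   10  113  115  185  184  115   79  158  167  167  170  164
  0.02    9    7  122  121  117  121  119   79   77  145   78  148  147
  0.04   10   11  111  116  113  120  113   70   72   76   79   71   70
  0.06   10   15   15   16    9   10   11   11   11   14   13   15    9
side
 -0.12    .  236  236  239  238  236  243  223  239  244  239  243  241
 -0.10    .  233  236  235  234  235  235  225  250  261  268  308  310
 -0.08    .    .   76   70    .    .    .    .  246  265  272  307  306
 -0.06    .    .  114  112    .    .    .    .  155    .    .  292  312
 -0.04    .    .  118  113  174    .    .    .  163  160    .  278  284
 -0.02    .
[... 309 characters left out ...]
   .    .    .    .    .    .    .    .
[[-0.118  0.993  0.   ]
 [ 0.993  0.118  0.   ]
 [ 0.     0.    -1.   ]]
total deg [-0.36 29.81 -0.25] cm tool0 [ 34.17   8.86 -16.13]
-0.03 2.13 -0.02 2.46 0.63 -1.11 255; -0.03 2.13 -0.02 2.5 0.63 -1.01 255; -0.03 2.13 -0.02 2.54 0.64 -0.92 255; -0.03 2.13 -0.02 2.57 0.64 -0.82 255; -0.03 2.13 -0.02 2.6 0.64 -0.73 255; -0.03 2.13 -0.02 2.62 0.64 -0.63 255; -0.03 2.13 -0.02 2.64 0.64 -0.53 255; -0.03 2.13 -0.02 2.66 0.64 -0.43 255; -0.03 2.13 -0.02 2.68 0.64 -0.33 255; -0.03 2.13 -0.02 2.69 0.64 -0.23 255; -0.03 2.13 -0.02 2.69 0.64 -0.13 255; -0.03 2.13 -0.02 2.7 0.65 -0.03 255; -0.03 2.13 -0.02 2.7 0.65 0.07 255; -0.03 2.13 -0.02 2.69 0.65 0.17 255;
```

Emit:
jog_arm --plan "0 2.13 0 2.45 0.6 -1.1 255; 0 2.13 0 2.5 0.6 -1 255; 0 2.13 0 2.55 0.6 -0.9 255; 0 2.13 0 2.55 0.65 -0.8 255; 0 2.13 0 2.6 0.65 -0.7 255; 0 2.13 0 2.6 0.65 -0.6 255; 0 2.13 0 2.65 0.65 -0.5 255"

```text
time_s: 18.17
position: [0.5073, 0.0761, 0.3092]
tool_rot: [[-0.11, 0.994, 0.022], [0.96, 0.112, -0.255], [-0.256, -0.007, -0.967]]
ft_force: [0.2, -0.1, -0.9]
grip_width: 0.0007
gripper_force: 0.0
```

Emit:
jog_arm --plan "0 2.13 0 2.65 0.65 -0.4 255; 0 2.13 0 2.7 0.65 -0.3 255; 0 2.13 0 2.7 0.65 -0.2 255; 0 2.13 0 2.7 0.65 -0.1 255; 0 2.13 0 2.7 0.65 0 255; 0 2.13 0 2.7 0.65 0.1 255; 0 2.13 0 2.7 0.65 0.2 255; 0 0 0 0 0 0 255; 0 0 0 0 0 0 255"

```text
time_s: 18.92
position: [0.5313, 0.2669, 0.2877]
tool_rot: [[-0.113, 0.994, -0.007], [0.994, 0.113, -0.002], [-0.002, -0.008, -1.0]]
ft_force: [-0.6, -0.6, 1.0]
grip_width: 0.0001
gripper_force: 0.0
```

```bash
cat > lev.py <<'E'
from h import *
sx=np.array([np.cos(th),np.sin(th),0]); sy=np.array([-np.sin(th),np.cos(th),0]); H=np.array([.501,.260,0]); LR=frame(sy,np.array([0,0,-1.]))
def lev(look=True):
    o=env.observe(); p=np.array(o["position"])-H; print("t",round(o["time_s"],2),"tcp slicer",round(p@sx,4),round(p@sy,4),round(p[2],4),"tip z",round(p[2]+.025,4),"F",round(float(np.dot(o["ft_force"],sx)),1),np.round(o["ft_force"],1),o["grip_width"].__round__(4))
    if look:
      for n in("wrist","side","top"):
        im=cam(n); P=pts(im)-H; Q=np.stack([P@sx,P@sy,P[...,2]],-1)
        k=(abs(Q[...,0])<.06)&(abs(Q[...,1])<.02)&(Q[...,2]>.125)&(Q[...,2]<.19); q=Q[k]
        t=q[q[:,2]>np.percentile(q[:,2],80)] if len(q)>20 else q
        print(n,len(q),"range",np.percentile(q,[3,97],axis=0).round(3).tolist() if len(q) else"","top",t.mean(0).round(4) if len(t) else"")
E
python3 - <<'E'
from lev import *
lev(); plan(LR,H+np.array([0,0,.30])+sx*.03+sy*.005,1,claw=255)
E
```

```text
t 18.92 tcp slicer 0.0309 0.0032 0.2877 tip z 0.3127 F -0.7 [-0.6 -0.6  1. ] 0.0001
wrist 736 range [[-0.006, -0.012, 0.152], [0.008, 0.019, 0.18]] top [0.0007 0.0029 0.1795]
side 73 range [[-0.007, -0.018, 0.146], [0.008, 0.014, 0.181]] top [ 0.0026 -0.0055  0.1791]
top 23 range [[-0.008, -0.015, 0.149], [0.006, -0.006, 0.185]] top [ 0.0016 -0.0103  0.1831]
total deg [-0.28  0.07 -0.39] cm tool0 [ 0.28 -0.11 -1.07]
-0.28 0.07 -0.39 0.28 -0.1 -1.07 255;
```

Emit:
jog_arm --plan "0 0 0 0 0 3 255; 0 0 0 0 0 4 255; 0 0 0 0 0 4 255; 0 0 0 0 0 3.5 255; 0 0 0 0 0 2 255; 0 0 0 0 0 0.5 255; 0 0 0 0 0 0 255"

```text
time_s: 19.65
position: [0.5306, 0.2659, 0.119]
tool_rot: [[-0.112, 0.994, -0.006], [0.994, 0.112, -0.002], [-0.001, -0.006, -1.0]]
ft_force: [0.3, -0.1, 1.0]
grip_width: -0.0003
gripper_force: 0.0
```

```bash
python3 -c "
from lev import *
lev(False)"
```

```text
t 19.65 tcp slicer 0.0301 0.0023 0.119 tip z 0.144 F 0.3 [ 0.3 -0.1  1. ] -0.0003
```

Emit:
jog_arm --plan "0 0 0 0 -0.8 0 255; 0 0 0 0 -0.8 0 255; 0 0 0 0 -0.8 0 255; 0 0 0 0 -0.6 0 255; 0 0 0 0 0 0 255"

```text
time_s: 20.07
position: [0.5, 0.2632, 0.1208]
tool_rot: [[-0.113, 0.994, -0.003], [0.994, 0.113, -0.001], [-0.0, -0.003, -1.0]]
ft_force: [0.3, 0.5, -1.0]
grip_width: -0.0001
gripper_force: 0.0
```

```bash
python3 -c "
from lev import *
lev()"
```

```text
t 20.07 tcp slicer -0.0006 0.0033 0.1208 tip z 0.1458 F 0.4 [ 0.3  0.5 -1. ] -0.0001
wrist 6742 range [[-0.029, 0.001, 0.143], [0.012, 0.019, 0.189]] top [-0.0002  0.0115  0.1855]
side 139 range [[-0.029, -0.017, 0.15], [0.016, 0.011, 0.189]] top [-0.0008 -0.0067  0.1857]
top 0 range  top
```

Emit:
jog_arm --plan "0 0 0 0 -0.3 0 255; 0 0 0 0 -0.3 0 255; 0 0 0 0 0 0 255"

```text
time_s: 20.47
position: [0.4949, 0.2626, 0.1197]
tool_rot: [[-0.113, 0.994, -0.004], [0.994, 0.113, -0.001], [-0.0, -0.004, -1.0]]
ft_force: [1.0, -0.5, -0.2]
grip_width: 0.0001
gripper_force: 0.4
```

```bash
python3 -c "
from lev import *
lev(False)"
```

```text
t 20.47 tcp slicer -0.0058 0.0033 0.1197 tip z 0.1447 F 0.9 [ 1.  -0.5 -0.2] 0.0001
```

Emit:
jog_arm --plan "0 0 0 0 -0.25 0 255; 0 0 0 0 -0.25 0 255; 0 0 0 0 0 0 255"

```text
time_s: 20.72
position: [0.4898, 0.262, 0.1199]
tool_rot: [[-0.113, 0.994, -0.004], [0.994, 0.113, -0.001], [-0.0, -0.004, -1.0]]
ft_force: [2.2, 0.1, -0.2]
grip_width: -0.0001
gripper_force: 0.6
```

```bash
python3 -c "
from lev import *
lev()"
```

```text
t 20.72 tcp slicer -0.0109 0.0033 0.1199 tip z 0.1449 F 2.2 [ 2.2  0.1 -0.2] -0.0001
wrist 7427 range [[-0.041, 0.001, 0.143], [0.003, 0.019, 0.189]] top [-0.01    0.0126  0.1864]
side 133 range [[-0.042, -0.018, 0.149], [0.011, 0.01, 0.19]] top [-0.0068 -0.0065  0.1867]
top 0 range  top
```

Emit:
jog_arm --plan "0 0 0 0 -0.2 0 255; 0 0 0 0 -0.2 0 255; 0 0 0 0 0 0 255"

```text
time_s: 21.12
position: [0.4877, 0.2617, 0.1204]
tool_rot: [[-0.112, 0.994, 0.0], [0.994, 0.112, -0.0], [-0.0, 0.0, -1.0]]
ft_force: [7.3, 0.5, -1.5]
grip_width: -0.0001
gripper_force: 3.1
```

```bash
python3 -c "
from lev import *
lev()"
```

```text
t 21.12 tcp slicer -0.013 0.0033 0.1204 tip z 0.1454 F 7.3 [ 7.3  0.5 -1.5] -0.0001
wrist 7197 range [[-0.043, 0.001, 0.142], [-0.0, 0.019, 0.189]] top [-0.0128  0.0117  0.1858]
side 126 range [[-0.044, -0.017, 0.151], [0.002, 0.008, 0.188]] top [-0.0103 -0.0084  0.1849]
top 0 range  top
```

Emit:
jog_arm --plan "0 0 0 0 -0.2 0 255; 0 0 0 0 0 0 255"

```text
time_s: 21.43
position: [0.4873, 0.2617, 0.1208]
tool_rot: [[-0.112, 0.994, 0.004], [0.994, 0.112, 0.001], [0.0, 0.004, -1.0]]
ft_force: [14.0, 1.9, -2.2]
grip_width: -0.0001
gripper_force: 5.4
```

```bash
python3 -c "
from lev import *
lev(False)"
```

```text
t 21.43 tcp slicer -0.0134 0.0033 0.1208 tip z 0.1458 F 14.1 [14.   1.9 -2.2] -0.0001
```

The off stop is reached: 14 N with no more travel. Now I'll go over to the near side.

Emit:
jog_arm --plan "0 0 0 0 1 0 255; 0 0 0 0 0 -2.5 255; 0 0 0 0 0 -3.5 255; 0 0 0 0 -2.5 0 255; 0 0 0 0 -3 0 255; 0 0 0 0 -1.3 0 255; 0 0 0 0 0 3 255; 0 0 0 0 0 3 255; 0 0 0 0 0 0 255"

```text
time_s: 22.18
position: [0.4233, 0.2539, 0.116]
tool_rot: [[-0.113, 0.994, -0.013], [0.994, 0.113, -0.004], [-0.002, -0.013, -1.0]]
ft_force: [-0.4, -0.6, -1.1]
grip_width: 0.0002
gripper_force: 0.0
```

```bash
python3 -c "
from lev import *
lev()"
```

```text
t 22.18 tcp slicer -0.0779 0.0032 0.116 tip z 0.141 F -0.4 [-0.4 -0.6 -1.1] 0.0002
wrist 3378 range [[-0.058, -0.002, 0.141], [-0.021, 0.02, 0.189]] top [-0.0485  0.013   0.1815]
side 42 range [[-0.055, -0.018, 0.157], [-0.033, 0.009, 0.187]] top [-0.0481 -0.0061  0.1821]
top 1 range [[-0.013, -0.007, 0.125], [-0.013, -0.007, 0.125]] top [-0.0134 -0.0071  0.1253]
```

Emit:
jog_arm --plan "0 0 0 0 1 0 255; 0 0 0 0 1 0 255; 0 0 0 0 1.2 0 255; 0 0 0 0 1.2 0 255; 0 0 0 0 1.2 0 255; 0 0 0 0 1.2 0 255; 0 0 0 0 1 0 255; 0 0 0 0 0.6 0 255; 0 0 0 0 0 0 255"

```text
time_s: 23.08
position: [0.5053, 0.2637, 0.12]
tool_rot: [[-0.113, 0.993, -0.018], [0.994, 0.113, -0.004], [-0.002, -0.019, -1.0]]
ft_force: [-28.0, -5.0, 13.2]
grip_width: -0.0003
gripper_force: 15.5
```

```bash
python3 -c "
from lev import *
lev()"
```

```text
t 23.08 tcp slicer 0.0047 0.0032 0.12 tip z 0.145 F -28.4 [-28.   -5.   13.2] -0.0003
wrist 7288 range [[-0.007, 0.001, 0.142], [0.035, 0.019, 0.189]] top [0.0069 0.0123 0.1863]
side 138 range [[-0.007, -0.018, 0.152], [0.038, 0.007, 0.189]] top [ 0.0103 -0.0067  0.1864]
top 0 range  top
```

28 N and stopped, which indicates the on stop. I'll back off and check the lever angle.

Emit:
jog_arm --plan "0 0 0 0 -1.5 0 255; 0 0 0 0 -2.5 0 255; 0 0 0 0 -2.5 -1 255; 0 0 0 0 -1.5 -3 255; 0 0 0 0 -1 -4 255; 0 0 0 0 -1 -3 255; 0 0 0 0 0 0 255"

```text
time_s: 23.82
position: [0.413, 0.254, 0.2372]
tool_rot: [[-0.113, 0.994, 0.008], [0.994, 0.113, 0.003], [0.002, 0.008, -1.0]]
ft_force: [-0.1, -0.2, 0.1]
grip_width: 0.0
gripper_force: 0.0
```

```bash
python3 - <<'E'
from lev import *
lev()
for n in("wrist","side","top"):
    im=cam(n); P=pts(im)-H; Q=np.stack([P@sx,P@sy,P[...,2]],-1)
    k=(Q[...,0]>-.03)&(Q[...,0]<.058)&(abs(Q[...,1]-.002)<.016)&(Q[...,2]>.122)&(Q[...,2]<.19); q=Q[k]
    for a in np.arange(.125,.19,.01):
        s=q[abs(q[:,2]-a)<.005]
        if len(s)>2: print(n,"z",round(a,3),len(s),np.percentile(s[:,0],[3,50,97]).round(4))
E
```

```text
t 23.82 tcp slicer -0.0881 0.0044 0.2372 tip z 0.2622 F -0.1 [-0.1 -0.2  0.1] 0.0
wrist 2601 range [[0.005, -0.012, 0.128], [0.035, 0.019, 0.171]] top [0.0297 0.0035 0.17  ]
side 78 range [[0.014, -0.019, 0.143], [0.039, 0.012, 0.173]] top [ 0.0298 -0.0058  0.1718]
top 111 range [[0.006, -0.015, 0.131], [0.036, 0.015, 0.176]] top [0.0297 0.0009 0.1745]
wrist z 0.125 190 [0.0016 0.0043 0.0114]
wrist z 0.135 236 [0.006  0.0088 0.0113]
wrist z 0.145 469 [0.0106 0.0131 0.016 ]
wrist z 0.155 558 [0.0154 0.0183 0.0215]
wrist z 0.165 915 [0.0209 0.025  0.0365]
wrist z 0.175 291 [0.0263 0.0294 0.0332]
side z 0.145 9 [0.0134 0.0157 0.0206]
side z 0.155 22 [0.0144 0.0215 0.028 ]
side z 0.165 27 [0.0203 0.0303 0.0401]
side z 0.175 8 [0.0248 0.029  0.0365]
top z 0.125 8 [-0.0047  0.0046  0.01  ]
top z 0.135 17 [0.005  0.0107 0.0149]
top z 0.145 11 [0.0115 0.0144 0.0191]
top z 0.155 15 [0.0125 0.0169 0.0219]
top z 0.165 36 [0.0193 0.026  0.0366]
top z 0.175 21 [0.0217 0.03   0.0361]
```

```bash
python3 - <<'E'
from lev import *
for n in("wrist","top"):
    im=cam(n); P=pts(im)-H; Q=np.stack([P@sx,P@sy,P[...,2]],-1)
    k=(Q[...,0]>-.01)&(Q[...,0]<.03)&(abs(Q[...,1]-.002)<.013)&(Q[...,2]>.122)&(Q[...,2]<.166); q=Q[k]
    w=np.ones(len(q),bool)
    for i in range(8):
        c=q[w].mean(0); nn=np.linalg.svd(q[w]-c)[2][2]; r=(q-c)@nn; w=abs(r)<.0025
    print(n,w.sum(),c.round(4),nn.round(3),"tilt rad",np.arctan2(abs(nn[2]),abs(nn[0])).round(3))
    k=(Q[...,0]>.015)&(Q[...,0]<.055)&(abs(Q[...,1]-.002)<.013)&(Q[...,2]>.16)&(Q[...,2]<.18); q=Q[k]
    if len(q)>20:
        r=q@np.array([.479,0,.878]); t=q[r>np.percentile(r,50)]; c=t.mean(0); nn=np.linalg.svd(t-c)[2][2]; print(" top face",len(t),c.round(4),nn.round(3),"tilt",np.arctan2(abs(nn[0]),abs(nn[2])).round(3),np.percentile(t,[2,98],axis=0).round(4).tolist())
E
```

```text
wrist 1572 [0.0148 0.0025 0.1482] [ 0.896  0.001 -0.443] tilt rad 0.459
 top face 516 [0.0309 0.0024 0.1698] [-0.266  0.001 -0.964] tilt 0.27 [[0.0262, -0.0104, 0.1658], [0.0376, 0.0145, 0.1716]]
top 39 [0.0135 0.0012 0.1454] [-0.894  0.067  0.444] tilt rad 0.461
 top face 20 [0.0314 0.0033 0.1715] [-0.714 -0.076 -0.696] tilt 0.798 [[0.0257, -0.0087, 0.166], [0.0369, 0.0148, 0.1778]]
```

Tilt reads about 0.46 rad, close to 0.5. I'll press once more gently to make sure it is on its stop.

Emit:
jog_arm --plan "0 0 0 0 0 4 255; 0 0 0 0 0 4 255; 0 0 0 0 0 3.6 255; 0 0 0 0 2.5 0 255; 0 0 0 0 2.5 0 255; 0 0 0 0 2 0 255; 0 0 0 0 1.3 0 255; 0 0 0 0 0.6 0 255; 0 0 0 0 0 0 255; 0 0 0 0 0 0 255"

```text
time_s: 25.05
position: [0.4985, 0.2629, 0.1133]
tool_rot: [[-0.113, 0.994, -0.005], [0.994, 0.113, -0.001], [-0.001, -0.005, -1.0]]
ft_force: [0.1, -0.4, -0.3]
grip_width: 0.0001
gripper_force: 0.0
```

```bash
python3 -c "
from lev import *
lev(False)"
```

```text
t 25.05 tcp slicer -0.0021 0.0032 0.1133 tip z 0.1383 F 0.1 [ 0.1 -0.4 -0.3] 0.0001
```

Emit:
jog_arm --plan "0 0 0 0 0.3 0 255; 0 0 0 0 0.2 0 255; 0 0 0 0 0 0 255; 0 0 0 0 0 0 255"

```text
time_s: 25.38
position: [0.5013, 0.2634, 0.1137]
tool_rot: [[-0.113, 0.994, -0.009], [0.994, 0.113, -0.002], [-0.001, -0.009, -1.0]]
ft_force: [-8.6, -1.0, 2.9]
grip_width: -0.0003
gripper_force: 5.0
```

Emit:
jog_arm --plan "0 0 0 0 0.2 0 255; 0 0 0 0 0.1 0 255; 0 0 0 0 0 0 255; 0 0 0 0 0 0 255"

```text
time_s: 25.72
position: [0.5016, 0.2634, 0.1136]
tool_rot: [[-0.114, 0.993, -0.015], [0.994, 0.114, -0.003], [-0.002, -0.016, -1.0]]
ft_force: [-20.0, -4.0, 10.2]
grip_width: -0.0001
gripper_force: 11.7
```

That is a firm stop: 8.6 to 20 N over 0.3 mm. I'll withdraw, check the knob and hand in.

Emit:
jog_arm --plan "0 0 0 0 -1.5 0 255; 0 0 0 0 -2.5 0 255; 0 0 0 0 -2.5 -1 255; 0 0 0 0 -2 -3 255; 0 0 0 0 -1 -4 255; 0 0 0 0 0 -4 255; 0 0 0 0 0 -3 255; 0 0 0 0 0 0 255; 0 0 0 0 0 0 255"

```text
time_s: 26.47
position: [0.4133, 0.2535, 0.2655]
tool_rot: [[-0.113, 0.994, -0.0], [0.994, 0.113, 0.0], [0.0, -0.0, -1.0]]
ft_force: [-0.3, 0.1, -1.2]
grip_width: -0.0001
gripper_force: 0.0
```

```bash
python3 knob.py; python3 -c "
from lev import *
lev()"
```

```text
side 145 [-0.0252 -0.0021 -0.0028] 0.003
 lever {'at': [275.1, 166.3], 'confidence': 0.51} [0.5294 0.2637 0.1673]
  z 0.155 12 [0.515 0.253] [0.529 0.277]
  z 0.165 17 [0.52  0.243] [0.535 0.272]
  z 0.175 7 [0.525 0.248] [0.53  0.266]
top 131 [-0.0236  0.0009 -0.0012] 0.0027
 lever {'at': [220.4, 233.2], 'confidence': 0.42} [0.528  0.2659 0.1684]
  z 0.115 19 [0.456 0.214] [0.537 0.289]
  z 0.125 8 [0.498 0.254] [0.511 0.268]
  z 0.135 15 [0.501 0.252] [0.517 0.278]
  z 0.145 15 [0.51  0.247] [0.52  0.277]
  z 0.155 30 [0.513 0.246] [0.538 0.281]
  z 0.165 28 [0.519 0.25 ] [0.538 0.283]
  z 0.175 19 [0.525 0.25 ] [0.537 0.275]
wrist 0
time_s 26.7167
q [17.4715, 13.1836, 77.693, 0.0223, 89.5065, 11.0109]
position [0.4128, 0.2532, 0.2629]
tool_rot [[-0.1125, 0.9936, -0.0065], [0.9936, 0.1125, -0.0016], [-0.0009, -0.0066, -1.0]]
ft_force [-0.2539, -0.5831, 0.1012]
grip_width 0.0002
t 26.72 tcp slicer -0.0884 0.0037 0.2629 tip z 0.2879 F -0.3 [-0.3 -0.6  0.1] 0.0002
wrist 2137 range [[0.005, -0.012, 0.128], [0.035, 0.019, 0.171]] top [0.0297 0.0031 0.1701]
side 76 range [[0.014, -0.018, 0.142], [0.039, 0.012, 0.174]] top [ 0.0293 -0.0041  0.172 ]
top 115 range [[0.004, -0.015, 0.129], [0.036, 0.017, 0.175]] top [ 0.0307 -0.0005  0.1729]
```

```bash
python3 -c "
from rig import job
print(job.close_job())"
```

```text
the job is handed in; nothing more can be done
None
```

The slide bar is home with its collar against the casting, the starter lever was pulled fully off and then thrown fully on against its stop, and the job was handed in at about 27 s.

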